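# Sort brass sticks, screw pots and pitch into their bench trays

### The job

Clear the loose small stuff off the bench by kind: lay both brass sticks flat on the floor of the long narrow metal tray, stand both screw pots upright, lid up and side by side, on the floor of the square metal tray, and lay the dark lump of pitch flat on the floor of the round metal dish. Nothing may be stacked, left leaning on a rim or still held, and the wooden ring clamp and the little flux cup must stay where they are.

Things in the scene. Friction and masses are not known exactly. Their poses are not given: they have to be found in the camera images.
- stick_1_center (a point): Cast brass stick, plain yellow metal bar with slightly rounded edges, 9 wide x 48 long x 8 high, lying on the bench; same as stick_2. Point: its centre, 4 mm above its underside. Long axis = its y; z up. Grasp across its width (x). Belongs in the long narrow tray.
- stick_2_center (a point): The second brass stick, same as stick_1: 9 wide (x) x 48 long (y) x 8 high. Point: its centre, 4 mm above its underside. Belongs in the long narrow tray.
- flat_pot_center (a point): Flat round screw pot of clear/white plastic, closed, 47 mm in diameter at the lid, 44 below it, 16 high, standing lid up (lid = the upper 6 mm; it does not come off). Point: its centre, 8 mm above its underside; z up. Belongs in the square tray.
- tall_pot_center (a point): Smaller, taller round screw pot of clear/white plastic, closed, 41 mm in diameter at the lid, 38 below it, 22 high, standing lid up (lid = the upper 9 mm; it does not come off). Point: its centre, 11 mm above its underside; z up. Belongs in the square tray.
- pitch_center (a point): Dark brown-black lump of hard chaser's pitch, rigid, a rounded block 38 (x) x 48 (y) x 17 high. Point: its centre, 8.5 mm above its underside; z up. Grasp across its x. Belongs in the round dish.
- stick_tray: Long narrow open tray of bare sheet metal, fixed to the bench: outside 74 (x) x 148 (y) x 14 high, inside 66 x 140, walls 4 thick, floor 4 thick with no partitions (so walls stand 10 mm above the floor). Origin: centre of its underside, on the bench. Its long axis is y; z up.
- pot_tray: Square open tray of bare sheet metal, fixed to the bench: outside 132 x 132 x 14 high, inside 124 x 124, walls 4 thick, floor 4 thick, no partitions. Origin: centre of its underside; x and y along its sides; z up.
- pitch_dish: Round open dish of bare sheet metal, fixed to the bench: outside diameter 114 at the rim, 108 at the foot, 14 high, walls 4 thick, floor 4 thick and at least 100 mm across. Origin: centre of its underside; z up.
- clamp_center (a point): Bystander: wooden ring clamp, 22 (x) x 120 (y) x 22 high, lying loose near the far left edge of the bench; leave it where it is. Point: its centre, half-way up. Besides the listed things an upright wooden divider board, 12 thick, with a wooden rail 36 wide along its top edge, 162 high in all, stands fixed on the bench: it runs from about x 0.55, y -0.18 away from the robot to its right, to about x 1.03, y -0.57; keep the hand clear of it.
- cup_center (a point): Bystander: small round dark flux cup, 28 in diameter, 17 high, standing loose on the bench at the right; leave it where it is. Point: its centre, half-way up.

How it is judged:
By the outcome, as a careful person would: the job done as asked, in the order asked, and still so for the second after the job is handed in, with the robot touching nothing.
It also fails if it takes over 131 s, if anything falls off the work surface, if the arm or the gripper's body presses on something with over 40 N, if the wrist force passes 120 N, or if a joint passes its speed limit or range.

### The arm

A 7-joint arm with a two-finger parallel gripper is mounted at the origin on a cart in front of the work surface, level with it; the furniture and walls round the work are solid. World frame = base frame: x ahead of the robot, y to its left, z up, the work surface at z = 0. Lengths are in m, angles in rad, forces in N, time in s.
With the tool pointing down it reaches from about 0.4 to 0.875 m from the base axis. Payload 4.4 kg.
Tool frame: the origin (TCP) lies at the very end of the fingers, on their centre line; the grasp point (between the pads) lies tcp_to_grasp behind it (tcp_to_grasp is the distance from the TCP to the grasp point, in m); z points along the fingers, y is the direction in which the jaws open and shut (so a half turn about z gives the same grasp; the last joint's range is limited). The gripper opens to 85 mm and grips with 20 to 120 N. Pads are 22 mm wide; open, the fingers measure 114 mm over their backs; the gripper's body (76 mm by 85 mm) begins 54 mm behind the grasp point. The pads swing forward as they close: fully open they stand 13 mm farther back than shut.
Start: joints at [-0.066, 0.628, 0.038, 1.517, -0.027, 0.996, -0.02], TCP at [0.65, 0, 0.231] pointing down, gripper open.
Joint ranges: [-3.06, 3.06], [-0.37, 2.12], [-1.25, 1.32], [0.18, 2.47], [-1.1, 4.24], [0.23, 1.98], [-2.94, 2.94]. Speed limits (rad/s): [2.57, 2.57, 3.14, 3.14, 3.14, 3.14, 3.14].

### API

Orientations are given as a unit quaternion [x, y, z, w].
In Python, from workcell import observe, read_camera, close_job, spot_in, masks_of, tcp_to_grasp gives the robot as it stands.
- The arm moves only by the tool apply_moves, never from a script. Its argument "moves" is a list of rows, each a list of 7 numbers: the opening, from 0 (shut) to 1 (fully open), then the shift along the tool's x, y, z as a fraction of full scale, then the turn, a rotation vector about the tool's x, y, z as a fraction of full scale. A call has 1 to 5 rows; each row is the pose to reach, as a shift and turn from the pose commanded when the call began, along the tool's axes at that moment; what a row does not reach only later rows make up. Full scale, the value 1, is 15 cm for a shift and 90 degrees for a turn. A row lasts 1/12 s, in which the tool goes at most 41.7 mm and 7.16 degrees, less where a joint would pass 70% of its speed; a pose out of reach is approached as far as the arm can. A call with a number of a shift or a turn outside -1 to 1 is refused whole. A call with a gripper value outside its range is refused whole. The fingers move at their own pace and stop on an object; "force" is the grip in N (left out, the last holds). Time passes only in rows, so rows that repeat a pose let the fingers close. It gives the time, the measured TCP pose, the force and the opening at its end, in the units of the state.
- observe(): the state, without advancing time (a new reading comes with each control period).
- read_camera(name): name is "scene" or "side" or "wrist"; returns a dict with "frame" (384x512x3 uint8, blue, green, red), "camera_matrix" (3x3 intrinsics, pixels), "position" and "attitude" of the camera in the world. Camera axes: x right, y down, z forward; pixel columns grow to the right and rows downward; lengths in m; the calibration is good to about 2 mm. The wrist camera is an equidistant fisheye: a pixel r from the principal point sees the ray r / f radians off the axis. A picture is of the moment at which its call begins. There is no depth.
- close_job(): hands the job in, once; it reports no verdict.
Trained networks look in the newest picture that a camera, given by its name, has taken for a name from the list of things; names that differ only in an ending like _2 or _b are one class to them, and where a whole thing is asked for, a point or a joint stands for the part that bears it (a point fixed in the world has none). Each returns a list of dicts, best first, with "confidence" (0 to 1); they miss things now and then, are a little off and sometimes report something else, mostly with a low value. They report only what shows in the picture. A call takes as long as a camera call.
- spot_in(camera, name): "position" ([x, y, z] in m, in the coordinates of the camera as it stood for that picture, good to about 4 mm: the middle of the surface that is visible of it).
- masks_of(camera, name): "pixels" (384x512 bool, what is visible of it).
The state is a dict: "clock": time; "joints": joint angles; "qvel": joint speeds; "joint_efforts": joint torques, N m; "tool_pos": TCP position; "ee_rot": TCP orientation; "ft_force": force on the tool from outside, world axes, zero at the start; "wrist_torque": the same for the moment, N m; "grip_width": finger opening in m.
Only numpy, scipy, OpenCV 4.12 (cv2) and the standard library are available. Lean on these libraries where they do the work, as an engineer would, in place of code of your own. Each camera call takes 0.05 s, during which the arm holds its last target.

## Working session

There is one attempt and no reset: what is moved stays moved. The work goes in short steps, Python scripts to look and compute and a tool call to move; the robot and the scene stay as the last step left them, time stands still between calls to the robot, and variables do not carry over. Pictures are saved under pics/ and viewed, and the job is handed in when it is done.

Besides the shell and the picture viewer there is one more tool, called after "Request:" as name([rows], argument=value, ...), one row to a line, values as JSON. apply_moves: Moves the arm, as the interface text tells. Shift numbers are shares of 15 cm and turn numbers shares of 90 degrees, none past 1 either way. Its arguments: {"type":"object","properties":{"moves":{"type":"array"},"force":{"type":"number"}},"required":["moves"]}

```bash
ls; mkdir -p pics; python3 - <<'E'
from workcell import *
import cv2
print(observe(), tcp_to_grasp)
for n in ["scene","side","wrist"]:
    d=read_camera(n); cv2.imwrite(f"pics/{n}0.png",d["frame"]); print(n,d["camera_matrix"],d["position"],d["attitude"])
E
```

```text
pics
{'clock': 0.0, 'joints': array([-0.06581351,  0.62934733,  0.03843357,  1.51839456, -0.0269886 ,
        0.99629315, -0.02001792]), 'qvel': array([-8.05511910e-04,  2.18659422e-04,  2.20776157e-03, -1.35801894e-03,
        2.39847435e-04,  1.45347461e-04,  1.03683551e-05]), 'joint_efforts': array([-1.11932164e-03, -5.63405585e+01,  1.22606792e+00, -1.93450052e+01,
        1.09587883e-02,  1.05136272e-02, -8.84369996e-06]), 'tool_pos': array([6.49361460e-01, 3.85804674e-05, 2.30379673e-01]), 'ee_rot': array([ 7.07103632e-01,  7.07109275e-01, -6.91210836e-04, -6.69485449e-04]), 'ft_force': array([-0.15938655,  0.07316956,  1.11180374]), 'wrist_torque': array([ 0.03233284, -0.00626633, -0.00902497]), 'grip_width': 0.08509320062570541} 0.0187
scene [[467.54388178   0.         256.62238787]
 [  0.         467.54388178 184.03086863]
 [  0.           0.           1.        ]] [ 0.09653494 -0.69147003  0.91002294] [ 0.88551898 -0.32038922  0.1106391  -0.31775126]
side [[347.93720439   0.         261.72213733]
 [  0.         347.93720439 197.54213107]
 [  0.           0.           1.        ]] [ 0.2888353  -0.7806722   0.54042068] [ 0.87497801 -0.17333851  0.08259075 -0.44446149]
wrist [[297.31863964   0.         252.69440949]
 [  0.         297.31863964 188.97395829]
 [  0.           0.           1.        ]] [0.64904343 0.06762674 0.37146947] [ 9.90864346e-01  5.69391633e-04 -7.91778802e-04  1.34858805e-01]
```

View pics/scene0.png

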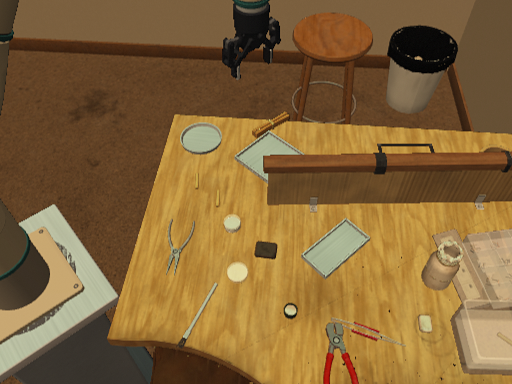

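View pics/side0.png

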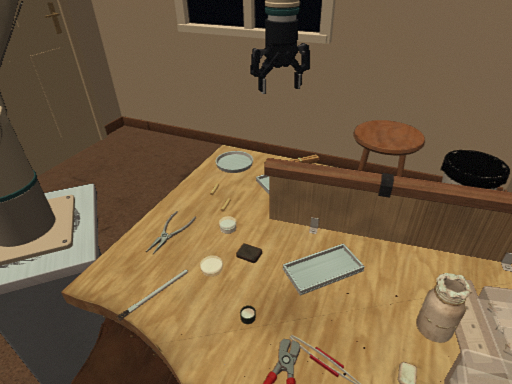

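View pics/wrist0.png

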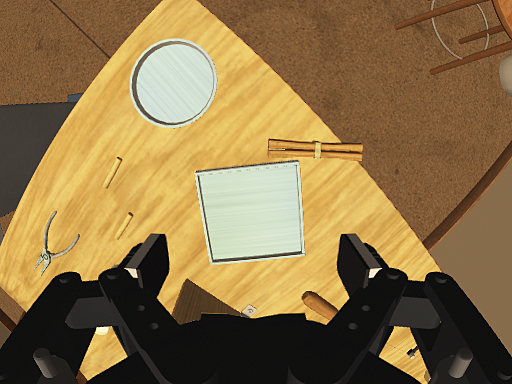

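```bash
cat > h.py <<'E'
from workcell import *
import numpy as np, cv2
from scipy.spatial.transform import Rotation as R
def rays(d,px,fish=False):
    K=d["camera_matrix"]; px=np.atleast_2d(px).astype(float)
    x=(px[:,0]-K[0,2])/K[0,0]; y=(px[:,1]-K[1,2])/K[1,1]
    if fish:
        r=np.hypot(x,y)+1e-12; v=np.stack([np.sin(r)*x/r,np.sin(r)*y/r,np.cos(r)],1)
    else: v=np.stack([x,y,np.ones_like(x)],1)
    return R.from_quat(d["attitude"]).apply(v)
def toz(d,px,z,fish=False):
    v=rays(d,px,fish); p=np.array(d["position"]); return p+v*((z-p[2])/v[:,2])[:,None]
def proj(d,P,fish=False):
    K=d["camera_matrix"]; c=R.from_quat(d["attitude"]).inv().apply(np.atleast_2d(P)-d["position"])
    if fish:
        rr=np.hypot(c[:,0],c[:,1])+1e-12; th=np.arctan2(rr,c[:,2]); s=th/rr
        return np.stack([K[0,2]+K[0,0]*c[:,0]*s,K[1,2]+K[1,1]*c[:,1]*s],1)
    return np.stack([K[0,2]+K[0,0]*c[:,0]/c[:,2],K[1,2]+K[1,1]*c[:,1]/c[:,2]],1)
def look(cam,names):
    d=read_camera(cam); f=cam=="wrist"
    for n,h in names.items():
        for s in spot_in(cam,n)[:3]:
            if s["confidence"]<.3: continue
            print(cam,n,"spot",round(s["confidence"],2),np.round(R.from_quat(d["attitude"]).apply(s["position"])+d["position"],4))
        for m in masks_of(cam,n)[:3]:
            if m["confidence"]<.3: continue
            ys,xs=np.nonzero(m["pixels"])
            cs,_=cv2.findContours(m["pixels"].astype(np.uint8),cv2.RETR_EXTERNAL,cv2.CHAIN_APPROX_NONE)
            P=toz(d,np.stack([xs,ys],1),h,f)
            c=cv2.minAreaRect((P[:,:2]*1000).astype(np.float32))
            print(cam,n,"mask",round(m["confidence"],2),"px",round(xs.mean()),round(ys.mean()),"n",len(xs),"mean",np.round(P[:,:2].mean(0),4),"rect",np.round(c[0],1),np.round(c[1],1),round(c[2],1))
    return d
H=dict(stick_1_center=.006,flat_pot_center=.012,tall_pot_center=.015,pitch_center=.01,stick_tray=.012,pot_tray=.012,pitch_dish=.012,clamp_center=.011,cup_center=.012)
E
python3 - <<'E'
from h import *
for c in ["scene","side","wrist"]: look(c,H)
print(observe()["clock"])
E
```

```text
scene stick_1_center spot 0.58 [ 0.4592 -0.0938  0.0055]
scene flat_pot_center spot 0.72 [ 0.3723 -0.287   0.0176]
scene flat_pot_center mask 0.58 px 237 273 n 392 mean [ 0.3711 -0.2836] rect [ 370.6 -283.3] [53.  43.3] 51.1
scene tall_pot_center spot 0.56 [ 0.4368 -0.1784  0.022 ]
scene tall_pot_center mask 0.73 px 271 125 n 354 mean [0.7239 0.0157] rect [723.9  15.3] [ 33.1 127.6] 89.4
scene tall_pot_center mask 0.55 px 231 224 n 218 mean [ 0.438 -0.176] rect [ 438.2 -176.7] [45.  34.9] 51.7
scene pitch_center spot 0.68 [ 0.4507 -0.2833  0.0199]
scene pitch_center spot 0.39 [ 0.3702 -0.2846  0.0188]
scene pitch_center mask 0.67 px 266 250 n 328 mean [ 0.4558 -0.2781] rect [ 455.4 -278.1] [41.3 47. ] 48.9
scene stick_tray spot 0.81 [ 0.5798 -0.3713  0.0052]
scene stick_tray mask 0.72 px 335 248 n 2134 mean [ 0.5784 -0.3747] rect [ 581. -374.] [157.9  80.8] 2.3
scene pot_tray spot 0.86 [ 0.6474 -0.0419  0.0049]
scene pot_tray spot 0.47 [ 0.4602 -0.0937  0.0114]
scene pot_tray mask 0.63 px 263 153 n 1312 mean [ 0.6413 -0.0506] rect [642.2 -61.9] [141.7 121.8] 6.5
scene pitch_dish spot
[... 2071 characters left out ...]
5 -0.2943  0.0152]
wrist flat_pot_center mask 0.58 px 101 330 n 98 mean [ 0.3782 -0.2957] rect [ 378.6 -296.1] [38.  17.1] 11.9
wrist stick_tray spot 0.59 [0.7208 0.0266 0.018 ]
wrist pot_tray spot 0.66 [ 0.6461 -0.0653  0.0018]
wrist pot_tray mask 0.88 px 251 212 n 9737 mean [ 0.6473 -0.0639] rect [647.2 -67.9] [132.8 135.6] 6.1
wrist pitch_dish spot 0.8 [0.5446 0.1064 0.0036]
wrist pitch_dish mask 0.82 px 172 83 n 6172 mean [0.5507 0.1024] rect [548.8 103. ] [112.4 111.2] 89.2
wrist clamp_center spot 0.71 [0.7255 0.0254 0.0199]
wrist clamp_center spot 0.34 [ 0.4591 -0.0096  0.0085]
wrist clamp_center mask 0.93 px 313 149 n 1556 mean [0.7247 0.0188] rect [727.8  18.4] [ 22.6 122.3] 88.9
3.0
```

Request:
apply_moves([
  [1, -0.6, -1, 0, 0, 0, 0],
  [1, -0.6, -1, 0, 0, 0, 0],
  [1, -0.6, -1, 0, 0, 0, 0],
  [1, -0.6, -1, 0, 0, 0, 0],
  [1, -0.6, -1, 0, 0, 0, 0],
], force=40)

```text
clock: 3.42
tool_pos: [0.4929, -0.0943, 0.2312]
ee_rot: [0.709, 0.705, -0.003, -0.002]
ft_force: [-0.6, -0.4, -0.3]
grip_width: 0.0851
```

```bash
cat >> h.py <<'E'
def pca(cam,name,h,minc=.3):
    d=read_camera(cam);f=cam=="wrist"
    for m in masks_of(cam,name):
        if m["confidence"]<minc: continue
        ys,xs=np.nonzero(m["pixels"]); P=toz(d,np.stack([xs,ys],1),h,f)[:,:2]
        c=P.mean(0);u,s,vt=np.linalg.svd(P-c,full_matrices=False);v=vt[0]*np.sign(vt[0][1])
        q=(P-c)@vt.T
        print(name,round(m["confidence"],2),"px",round(xs.mean()),round(ys.mean()),"c",np.round(c,4),"mid",np.round(c+(q.max(0)+q.min(0))/2@vt,4),"ext",np.round(np.ptp(q,axis=0),4),"axisdeg",round(np.degrees(np.arctan2(v[1],v[0])),1))
    return d
E
python3 - <<'E'
from h import *
d=pca("wrist","stick_1_center",.006); cv2.imwrite("pics/w1.png",d["frame"])
for n in ["flat_pot_center","tall_pot_center","pitch_center","pot_tray","pitch_dish","clamp_center"]: pca("wrist",n,H[n])
o=observe();print(o["tool_pos"],o["ee_rot"],o["clock"])
E
```

```text
stick_1_center 0.79 px 229 159 c [ 0.4616 -0.0896] mid [ 0.4616 -0.0897] ext [0.0479 0.0095] axisdeg 52.1
flat_pot_center 0.82 px 172 289 c [ 0.3769 -0.2801] mid [ 0.3778 -0.2812] ext [0.054  0.0358] axisdeg 64.9
flat_pot_center 0.54 px 224 288 c [ 0.4556 -0.2748] mid [ 0.4555 -0.2755] ext [0.0525 0.0439] axisdeg 127.3
tall_pot_center 0.82 px 207 228 c [ 0.4409 -0.1738] mid [ 0.4407 -0.1739] ext [0.048  0.0423] axisdeg 81.5
pitch_center 0.75 px 222 290 c [ 0.4565 -0.2764] mid [ 0.4565 -0.2771] ext [0.0549 0.0459] axisdeg 122.3
pitch_center 0.7 px 207 228 c [ 0.4409 -0.1752] mid [ 0.4404 -0.175 ] ext [0.0455 0.0404] axisdeg 77.6
pitch_center 0.52 px 362 148 c [ 0.6429 -0.0677] mid [ 0.6469 -0.0691] ext [0.1519 0.1489] axisdeg 13.7
pot_tray 0.83 px 362 148 c [ 0.642  -0.0672] mid [ 0.6467 -0.0684] ext [0.1515 0.1479] axisdeg 177.4
pitch_dish 0.72 px 293 23 c [0.5489 0.0867] mid [0.5498 0.0837] ext [0.1124 0.0722] axisdeg 2.9
clamp_center 0.78 px 419 88 c [0.7224 0.0186] mid [0.7268 0.0186] ext [0.1292 0.0222] axisdeg 178.6
[ 0.50016871 -0.08979726  0.23119977] [ 7.07003014e-01  7.07210530e-01 -1.44369522e-05 -5.87244966e-05] 4.1167
```

View pics/w1.png

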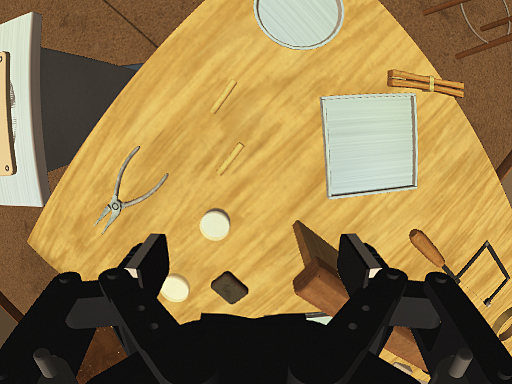

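Wrist view: sticks at about (225,97) and (231,159), tall pot (215,225), flat pot (175,288), pitch (230,288), pot tray (369,146), dish (298,20). The network missed the stick at (225,97), so I'll segment it.

```bash
python3 - <<'E'
from h import *
d=read_camera("wrist");f=d["frame"].astype(int)
for (x0,y0,x1,y1) in [(205,72,246,122),(210,135,252,182)]:
    p=f[y0:y1,x0:x1]; bg=np.median(p.reshape(-1,3),0)
    hsv=cv2.cvtColor(d["frame"],cv2.COLOR_BGR2HSV)[y0:y1,x0:x1]
    m=masks_of("wrist","stick_1_center")
    sat=hsv[...,1].astype(int); e=(p[...,0]<bg[0]-25)
    n,l,st,_=cv2.connectedComponentsWithStats(e.astype(np.uint8)); k=1+st[1:,4].argmax()
    ys,xs=np.nonzero(l==k); P=toz(d,np.stack([xs+x0,ys+y0],1),.006,True)[:,:2]
    r=cv2.minAreaRect((P*1000).astype(np.float32)); c=P.mean(0);vt=np.linalg.svd(P-c,full_matrices=False)[2][0]
    print(bg,len(xs),c,r,np.degrees(np.arctan2(vt[1],vt[0])))
g=cv2.resize(d["frame"][60:190,190:270],None,fx=4,fy=4,interpolation=cv2.INTER_NEAREST);cv2.imwrite("pics/c1.png",g)
E
```

```text
[ 85. 171. 215.] 35 [ 0.45737101 -0.01439313] ((457.6062316894531, -14.142948150634766), (45.70768356323242, 1.5985459089279175), 53.203853607177734) -126.34175655387813
[ 86. 172. 215.] 5 [ 0.47633087 -0.07001108] ((476.5562438964844, -70.08924865722656), (0.7512214779853821, 6.220285892486572), 52.501712799072266) -39.99609078566613
```

View pics/c1.png

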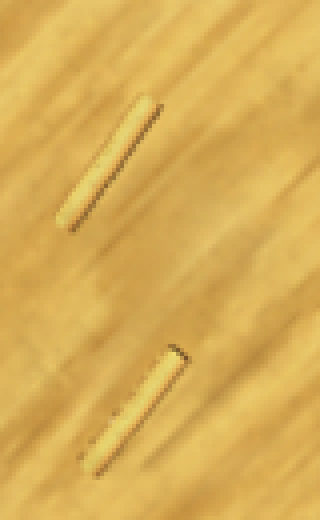

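```bash
python3 - <<'E'
from h import *
d=read_camera("wrist")
for cor in [[(140,97),(162,106),(73,232),(57,215)],[(168,345),(189,357),(98,478),(80,460)]]:
    px=np.array(cor)/4+[190,60]-.5+.125
    P=toz(d,px,.006,True)[:,:2]; a=P[:2].mean(0)-P[2:].mean(0)
    print(px.mean(0),P.mean(0),np.linalg.norm(a),np.degrees(np.arctan2(a[1],a[0])))
pca("wrist","stick_1_center",.006)
pca("wrist","tall_pot_center",.015);pca("wrist","pot_tray",.012)
# scene tray outline
for c in ["scene","side"]:
    d=pca(c,"stick_tray",.014)
    o=[m for m in masks_of(c,"stick_tray")][0]
    cs,_=cv2.findContours(o["pixels"].astype(np.uint8),cv2.RETR_EXTERNAL,cv2.CHAIN_APPROX_NONE);k=max(cs,key=cv2.contourArea)
    ap=cv2.approxPolyDP(k,5,True)[:,0]; print(ap.tolist(),np.round(toz(d,ap,.010)[:,:2],3).tolist())
d=read_camera("side");cv2.imwrite("pics/s2.png",cv2.resize(d["frame"][230:310,260:400],None,fx=5,fy=5))
E
```

```text
[216.625 100.25 ] [ 0.45522101 -0.01161137] 0.04586789178207861 54.240926820647246
[223.0625 162.125 ] [ 0.46203123 -0.08920059] 0.04749670197547329 52.29805366663683
stick_1_center 0.67 px 223 162 c [ 0.4621 -0.0892] mid [ 0.4616 -0.0896] ext [0.0485 0.0091] axisdeg 52.0
tall_pot_center 0.95 px 208 227 c [ 0.4412 -0.1736] mid [ 0.4413 -0.1732] ext [0.0468 0.0421] axisdeg 77.2
tall_pot_center 0.67 px 223 290 c [ 0.4562 -0.273 ] mid [ 0.456  -0.2739] ext [0.0509 0.0434] axisdeg 129.3
pot_tray 0.97 px 363 147 c [ 0.6418 -0.0672] mid [ 0.6457 -0.0687] ext [0.1396 0.136 ] axisdeg 8.7
stick_tray 0.92 px 335 248 c [ 0.5758 -0.3754] mid [ 0.5782 -0.3745] ext [0.1544 0.0778] axisdeg 2.3
[[347, 219], [301, 255], [324, 278], [369, 239]] [[0.656, -0.337], [0.507, -0.339], [0.506, -0.411], [0.654, -0.407]]
stick_tray 0.7 px 322 269 c [ 0.5752 -0.3819] mid [ 0.5782 -0.3801] ext [0.1544 0.0869] axisdeg 2.2
[[364, 266], [340, 244], [282, 269], [302, 294]] [[0.659, -0.406], [0.649, -0.333], [0.503, -0.35], [0.511, -0.42]]
```

View pics/s2.png

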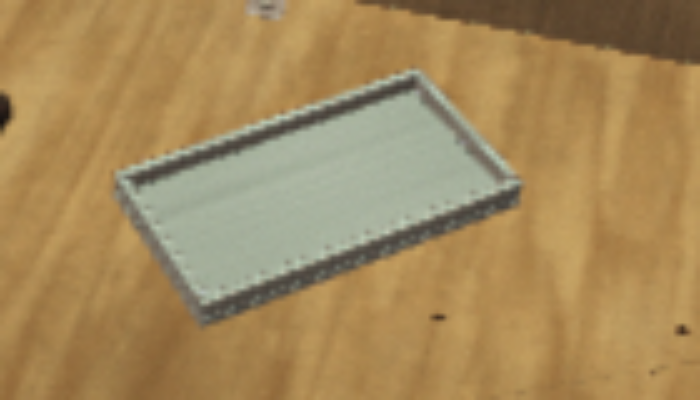

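Request:
apply_moves([
  [0.4, 0, -0.257, 0.2, 0, 0, 0.08],
  [0.4, 0, -0.257, 0.4, 0, 0, 0.16],
  [0.4, 0, -0.257, 0.65, 0, 0, 0.24],
  [0.4, 0, -0.257, 0.85, 0, 0, 0.32],
  [0.4, 0, -0.257, 1.0, 0, 0, 0.4],
])

```text
clock: 5.38
tool_pos: [0.4605, -0.0899, 0.0793]
ee_rot: [0.892, 0.453, -0.001, -0.0]
ft_force: [0.1, 0.7, 0.3]
grip_width: 0.0343
```

Request:
apply_moves([
  [0.4, 0, 0, 0, 0, 0, 0.022],
  [0.4, 0, 0, 0, 0, 0, 0.022],
  [0.4, 0, 0, 0, 0, 0, 0.022],
])

```text
clock: 5.63
tool_pos: [0.4623, -0.0901, 0.0823]
ee_rot: [0.897, 0.441, 0.001, 0.0]
ft_force: [0.8, -0.7, -0.0]
grip_width: 0.0344
```

```bash
cat >> h.py <<'E'
def st():
    o=observe(); r=R.from_quat(o["ee_rot"]); M=r.as_matrix()
    print("t",o["clock"],"tcp",np.round(o["tool_pos"],4),"jaw deg",round(np.degrees(np.arctan2(M[1,1],M[0,1])),2),"zdir",np.round(M[:,2],3),"F",np.round(o["ft_force"],1),"w",round(o["grip_width"],4),"q",np.round(o["joints"],2))
    return o,M
def go(target,jaw=None):
    """shift numbers from measured pose to target; jaw target deg"""
    o,M=st(); s=M.T@(np.array(target)-o["tool_pos"])/.15
    out=list(np.round(s,3))
    if jaw is not None:
        c=np.degrees(np.arctan2(M[1,1],M[0,1])); dj=(jaw-c+180)%360-180
        out.append(round(-dj/90,3))
    print("GO",[float(v) for v in out], "dist",round(float(np.linalg.norm(s)*.15),3))
def snap(cam,name,box=None,k=1):
    d=read_camera(cam);f=d["frame"]
    if box: f=f[box[1]:box[3],box[0]:box[2]]
    if k!=1: f=cv2.resize(f,None,fx=k,fy=k)
    cv2.imwrite(f"pics/{name}.png",f); return d
E
python3 - <<'E'
from h import *
d=snap("wrist","w2")
go([.4617,-.0894,.002],-38)
E
```

```text
t 5.6833 tcp [ 0.4627 -0.0902  0.0827] jaw deg -37.65 zdir [ 0.003 -0.    -1.   ] F [ 0.9 -0.  -0.6] w 0.034 q [ 0.03  0.64  0.15  2.14 -0.24  0.38 -0.28]
GO [-0.001, -0.01, 0.538, 0.004] dist 0.081
```

View pics/w2.png

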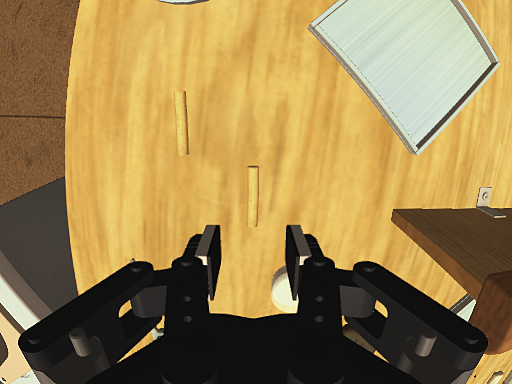

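Stick B sits upright at (253,196), centred between the jaws; stick A is at (182,122). I'll refine both from here, then descend.

```bash
python3 - <<'E'
from h import *
pca("wrist","stick_1_center",.006)
d=read_camera("wrist");print(toz(d,[(182,122.5)],.006,True), toz(d,[(181.5,92),(183.5,154)],.006,True))
print(proj(d,[[.4617,-.0894,.006]],True))
E
```

```text
stick_1_center 0.68 px 252 197 c [ 0.4619 -0.0893] mid [ 0.4621 -0.0894] ext [0.0474 0.0087] axisdeg 51.7
[[ 0.45652056 -0.0120581   0.006     ]] [[ 0.47051124  0.0059438   0.006     ]
 [ 0.44222718 -0.0310568   0.006     ]]
[[251.35904089 197.72571854]]
```

Request:
apply_moves([
  [0.4, 0, -0.01, 0.25, 0, 0, 0.004],
  [0.4, 0, -0.01, 0.45, 0, 0, 0.004],
  [0.4, 0, -0.01, 0.525, 0, 0, 0.004],
  [0.4, 0, -0.01, 0.525, 0, 0, 0.004],
])

```text
clock: 6.17
tool_pos: [0.4602, -0.089, 0.0018]
ee_rot: [0.899, 0.437, 0.0, -0.0]
ft_force: [0.8, -0.1, -0.2]
grip_width: 0.0341
```

```bash
python3 - <<'E'
from h import *
go([.4617,-.0894,.002],-38)
E
```

```text
t 6.1667 tcp [ 0.4602 -0.089   0.0018] jaw deg -38.11 zdir [-0.     0.001 -1.   ] F [ 0.8 -0.1 -0.2] w 0.0341 q [-0.02  0.81  0.23  2.17 -0.77  0.24  0.22]
GO [0.004, 0.009, -0.001, -0.001] dist 0.002
```

Request:
apply_moves([
  [0, 0, 0, 0, 0, 0, 0],
  [0, 0, 0, 0, 0, 0, 0],
  [0, 0, 0, 0, 0, 0, 0],
  [0, 0, 0, 0, 0, 0, 0],
], force=40)

```text
clock: 6.5
tool_pos: [0.461, -0.089, 0.0035]
ee_rot: [0.899, 0.437, 0.001, 0.0]
ft_force: [-0.1, -0.4, 0.1]
grip_width: 0.0076
```

Request:
apply_moves([
  [0, 0, 0, 0, 0, 0, 0],
  [0, 0, 0, -0.25, 0, 0, 0],
  [0, 0, 0, -0.5, 0, 0, 0],
  [0, 0, 0, -0.75, 0, 0, 0],
  [0, 0, 0, -1, 0, 0, 0],
])

```text
clock: 6.92
tool_pos: [0.4595, -0.0892, 0.1544]
ee_rot: [0.9, 0.437, -0.0, -0.0]
ft_force: [1.1, -0.1, -1.2]
grip_width: 0.0077
```

```bash
python3 - <<'E'
from h import *
d=snap("wrist","w3")
go([.555,-.375,.12],-88.5)
E
```

```text
t 6.9667 tcp [ 0.4632 -0.0906  0.1601] jaw deg -38.24 zdir [ 0.009 -0.001 -1.   ] F [ 2.6 -0.2  4.4] w 0.0069 q [-0.27  0.55  0.6   2.09 -0.53  0.63  0.02]
GO [-1.112, 1.652, 0.275, 0.558] dist 0.302
```

View pics/w3.png

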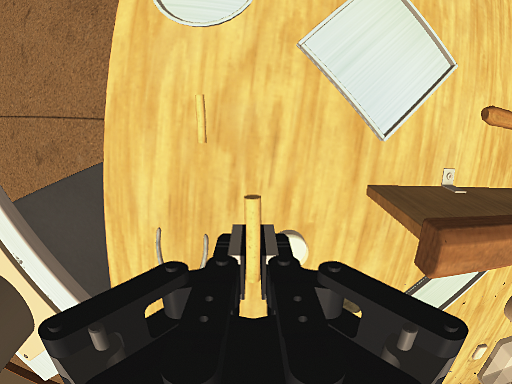

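Request:
apply_moves([
  [0, -0.2, 0.13, 0, 0, 0, 0.08],
  [0, -0.4, 0.26, 0, 0, 0, 0.16],
  [0, -0.6, 0.4, 0, 0, 0, 0.24],
  [0, -0.8, 0.53, 0, 0, 0, 0.32],
  [0, -0.89, 0.59, 0, 0, 0, 0.4],
])

```text
clock: 7.38
tool_pos: [0.4465, -0.2543, 0.1538]
ee_rot: [0.991, 0.134, 0.001, 0.002]
ft_force: [-0.1, -0.5, 0.3]
grip_width: 0.0074
```

```bash
python3 - <<'E'
from h import *
go([.545,-.375,.12],-88.5)
E
```

```text
t 7.3833 tcp [ 0.4465 -0.2543  0.1538] jaw deg -74.59 zdir [ 0.002 -0.004 -1.   ] F [-0.1 -0.5  0.3] w 0.0074 q [-0.02  0.66  0.74  1.99 -0.66  0.74 -0.17]
GO [0.419, 0.949, 0.23, 0.155] dist 0.159
```

Request:
apply_moves([
  [0, 0.1, 0.24, 0.05, 0, 0, 0.07],
  [0, 0.2, 0.48, 0.1, 0, 0, 0.14],
  [0, 0.3, 0.72, 0.15, 0, 0, 0.155],
  [0, 0.419, 0.949, 0.23, 0, 0, 0.155],
  [0, 0.419, 0.949, 0.23, 0, 0, 0.155],
])

```text
clock: 7.8
tool_pos: [0.5501, -0.3735, 0.1157]
ee_rot: [1.0, 0.018, 0.0, 0.003]
ft_force: [0.5, -0.2, 0.0]
grip_width: 0.0075
```

```bash
python3 - <<'E'
from h import *
d=snap("wrist","w4")
snap("scene","sc4",(150,150,400,330),3)
go([.545,-.375,.02],-88.5)
pca("wrist","stick_tray",.012)
E
```

```text
t 7.9 tcp [ 0.5464 -0.3689  0.1169] jaw deg -87.96 zdir [-0.002  0.    -1.   ] F [-1.   0.3 -0.1] w 0.0073 q [ 0.15  0.9   0.76  1.6  -0.73  0.94 -0.38]
GO [-0.009, 0.041, 0.646, 0.006] dist 0.097
stick_tray 0.77 px 259 139 c [ 0.5873 -0.3729] mid [ 0.581  -0.3728] ext [0.1479 0.0764] axisdeg 3.2
```

View pics/w4.png

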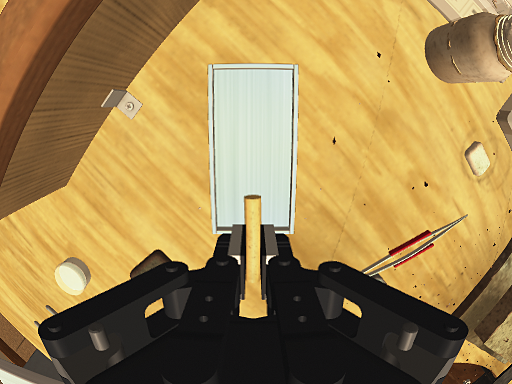

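View pics/sc4.png

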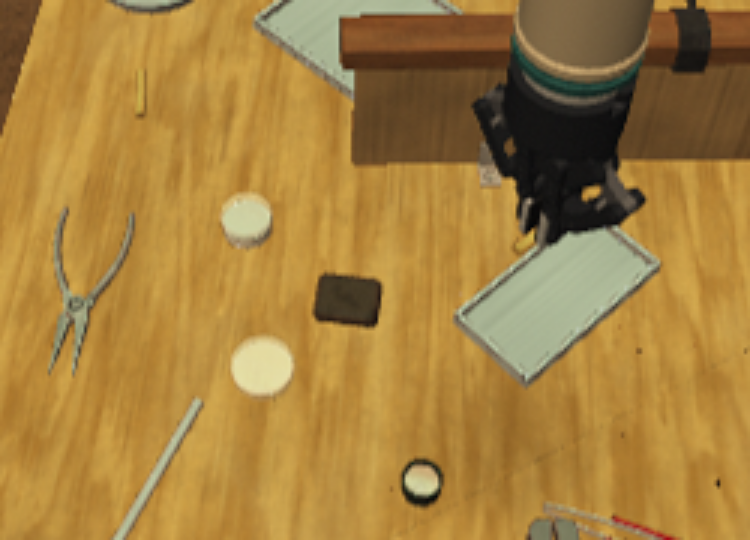

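Tray corners (outer rim) at roughly (210,65), (298,65), (294,236), (213,236) in the wrist view; stick held at (253,225), hand clear of the divider.

```bash
python3 - <<'E'
from h import *
d=read_camera("wrist")
P=toz(d,[(208.5,65),(299,65),(295.5,236),(213,236)],.014,True)[:,:2];print(P,P.mean(0))
print(np.linalg.norm(P[0]-P[1]),np.linalg.norm(P[1]-P[2]))
a=P[0]+P[1]-P[2]-P[3];print(np.degrees(np.arctan2(a[1],a[0])))
d=read_camera("side")
P=toz(d,np.array([(118,180),(417,72),(520,183),(203,307)])/5+[260,230]-.4,.014)[:,:2];print(P,P.mean(0))
go([.545,-.375,.02],-88.5)
E
```

```text
[[ 0.64853181 -0.32753503]
 [ 0.651287   -0.40124232]
 [ 0.50214233 -0.40789324]
 [ 0.4993697  -0.33294584]] [ 0.57533271 -0.36740411]
0.07375877073973476 0.14929289100048934
2.3154352092094532
[[ 0.50711577 -0.34573192]
 [ 0.65242612 -0.33891788]
 [ 0.6553909  -0.40931323]
 [ 0.50963311 -0.4154972 ]] [ 0.58114147 -0.37736506]
t 8.1 tcp [ 0.5466 -0.3671  0.1187] jaw deg -87.92 zdir [ 0.     0.001 -1.   ] F [-0.4  0.7 -1.1] w 0.0071 q [ 0.14  0.9   0.76  1.6  -0.73  0.94 -0.38]
GO [-0.013, 0.053, 0.658, 0.006] dist 0.099
```

Request:
apply_moves([
  [0, 0, 0.04, 0.22, 0, 0, 0],
  [0, 0, 0.04, 0.44, 0, 0, 0],
  [0, 0, 0.04, 0.59, 0, 0, 0],
  [0, 0, 0.04, 0.6, 0, 0, 0],
  [0, 0, 0.04, 0.6, 0, 0, 0],
])

```text
clock: 8.52
tool_pos: [0.5467, -0.3729, 0.0278]
ee_rot: [1.0, 0.018, -0.001, -0.001]
ft_force: [0.2, -0.2, 1.3]
grip_width: 0.0074
```

```bash
python3 - <<'E'
from h import *
go([.546,-.374,.007],-87.7)
E
```

```text
t 8.5167 tcp [ 0.5467 -0.3729  0.0278] jaw deg -87.9 zdir [-0.001  0.002 -1.   ] F [ 0.2 -0.2  1.3] w 0.0074 q [ 0.19  1.01  0.67  1.63 -0.82  0.81 -0.31]
GO [-0.005, 0.007, 0.139, -0.002] dist 0.021
```

Request:
apply_moves([
  [0, 0, 0, 0.08, 0, 0, 0],
  [0, 0, 0, 0.135, 0, 0, 0],
  [0, 0, 0, 0.135, 0, 0, 0],
  [0, 0, 0, 0.135, 0, 0, 0],
])

```text
clock: 8.85
tool_pos: [0.5475, -0.3741, 0.0082]
ee_rot: [1.0, 0.018, 0.0, 0.0]
ft_force: [-0.0, 0.4, 0.2]
grip_width: 0.0071
```

Request:
apply_moves([
  [0.25, 0, 0, 0, 0, 0, 0],
  [0.25, 0, 0, 0, 0, 0, 0],
  [0.25, 0, 0, 0, 0, 0, 0],
  [0.25, 0, 0, -0.2, 0, 0, 0],
  [0.25, 0, 0, -0.4, 0, 0, 0],
])

```text
clock: 9.27
tool_pos: [0.5461, -0.3731, 0.0669]
ee_rot: [1.0, 0.018, -0.002, -0.001]
ft_force: [0.4, -0.2, 0.3]
grip_width: 0.0215
```

```bash
python3 - <<'E'
from h import *
st()
snap("side","s5",(240,220,400,310),5)
go([.44,-.25,.16],-37)
E
```

```text
t 9.2667 tcp [ 0.5461 -0.3731  0.0669] jaw deg -87.93 zdir [-0.003  0.002 -1.   ] F [ 0.4 -0.2  0.3] w 0.0215 q [ 0.17  0.96  0.71  1.62 -0.78  0.87 -0.34]
t 9.3167 tcp [ 0.5492 -0.3768  0.0744] jaw deg -87.93 zdir [ 0.005 -0.005 -1.   ] F [ 0.4 -2.4  5.3] w 0.0212 q [ 0.17  0.96  0.72  1.61 -0.78  0.87 -0.34]
GO [-0.694, -0.868, -0.579, -0.566] dist 0.188
```

View pics/s5.png

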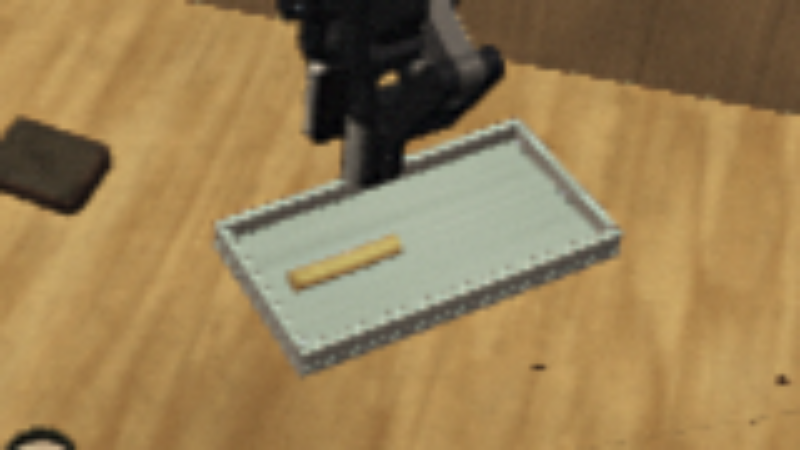

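Stick lies flat in the tray at crop (345,262). Now stick A.

Request:
apply_moves([
  [0.4, -0.1, -0.1, -0.2, 0, 0, -0.08],
  [0.4, -0.25, -0.3, -0.4, 0, 0, -0.16],
  [0.4, -0.4, -0.5, -0.58, 0, 0, -0.24],
  [0.4, -0.55, -0.7, -0.58, 0, 0, -0.32],
  [0.4, -0.69, -0.87, -0.58, 0, 0, -0.4],
])

```text
clock: 9.73
tool_pos: [0.4391, -0.247, 0.1568]
ee_rot: [0.945, 0.328, 0.002, 0.001]
ft_force: [0.4, 0.2, -0.3]
grip_width: 0.0344
```

```bash
python3 - <<'E'
from h import *
go([.45,-.13,.16],-37)
E
```

```text
t 9.7333 tcp [ 0.4391 -0.247   0.1568] jaw deg -51.74 zdir [ 0.004 -0.002 -1.   ] F [ 0.4  0.2 -0.3] w 0.0344 q [ 0.03  0.61  0.64  2.01 -0.57  0.7   0.14]
GO [0.54, -0.567, -0.022, -0.164] dist 0.118
```

Request:
apply_moves([
  [0.4, 0.18, -0.2, 0, 0, 0, -0.08],
  [0.4, 0.36, -0.4, 0, 0, 0, -0.164],
  [0.4, 0.54, -0.6, 0, 0, 0, -0.164],
  [0.4, 0.73, -0.8, 0.1, 0, 0, -0.164],
  [0.4, 0.93, -1.0, 0.3, 0, 0, -0.164],
])

```text
clock: 10.15
tool_pos: [0.4576, -0.0515, 0.1186]
ee_rot: [0.896, 0.444, 0.003, 0.001]
ft_force: [1.8, 0.8, 0.0]
grip_width: 0.034
```

```bash
python3 - <<'E'
from h import *
d=snap("wrist","w6")
pca("wrist","stick_1_center",.006)
go([.456,-.012,.03],-37)
E
```

```text
t 10.3 tcp [ 0.4552 -0.0505  0.1159] jaw deg -37.01 zdir [-0.003  0.002 -1.   ] F [-0.1 -1.   0.6] w 0.0342 q [-0.3   0.62  0.52  2.15 -0.62  0.52  0.04]
GO [0.209, -0.148, 0.573, -0.0] dist 0.094
```

View pics/w6.png

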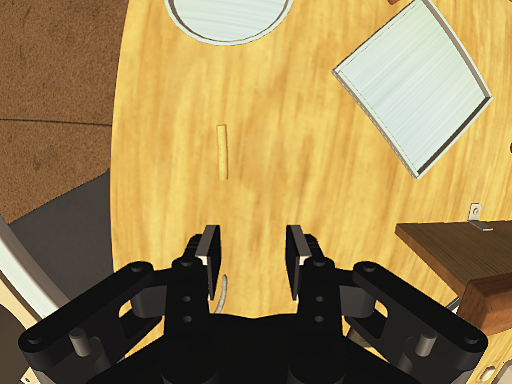

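```bash
python3 - <<'E'
from h import *
d=read_camera("wrist")
P=toz(d,[(221.8,125),(223.5,179.5)],.006,True);print(P,P.mean(0));a=P[0]-P[1];print(np.linalg.norm(a),np.degrees(np.arctan2(a[1],a[0])))
E
```

```text
[[ 0.46594543  0.00827522  0.006     ]
 [ 0.43794732 -0.02988698  0.006     ]] [ 0.45194637 -0.01080588  0.006     ]
0.04733125631336428 53.73396494605491
```

Request:
apply_moves([
  [0.4, 0.209, -0.148, 0.2, 0, 0, 0],
  [0.4, 0.209, -0.148, 0.4, 0, 0, 0],
  [0.4, 0.209, -0.148, 0.573, 0, 0, 0],
  [0.4, 0.209, -0.148, 0.573, 0, 0, 0],
])

```text
clock: 10.68
tool_pos: [0.4556, -0.0164, 0.0284]
ee_rot: [0.897, 0.443, -0.002, -0.001]
ft_force: [-0.2, 0.1, 0.6]
grip_width: 0.034
```

```bash
python3 - <<'E'
from h import *
go([.456,-.012,.002],-37)
E
```

```text
t 10.6833 tcp [ 0.4556 -0.0164  0.0284] jaw deg -37.44 zdir [-0.004 -0.    -1.   ] F [-0.2  0.1  0.6] w 0.034 q [-0.23  0.76  0.31  2.2  -0.8   0.3   0.12]
GO [0.025, -0.015, 0.176, -0.005] dist 0.027
```

Request:
apply_moves([
  [0.4, 0.02, -0.018, 0.1, 0, 0, -0.01],
  [0.4, 0.02, -0.018, 0.173, 0, 0, -0.01],
  [0.4, 0.02, -0.018, 0.173, 0, 0, -0.01],
  [0.4, 0.02, -0.018, 0.173, 0, 0, -0.01],
])

```text
clock: 11.02
tool_pos: [0.4576, -0.0132, 0.0061]
ee_rot: [0.893, 0.449, 0.0, 0.001]
ft_force: [0.5, -0.3, 0.5]
grip_width: 0.034
```

```bash
python3 - <<'E'
from h import *
snap("wrist","w7");go([.455,-.012,.002],-36.6)
E
```

```text
t 11.0667 tcp [ 0.4578 -0.0129  0.0064] jaw deg -36.58 zdir [ 0.002 -0.001 -1.   ] F [-1.   0.6  0.4] w 0.0338 q [-0.21  0.8   0.27  2.2  -0.9   0.24  0.23]
GO [-0.006, -0.019, 0.029, 0.0] dist 0.005
```

View pics/w7.png

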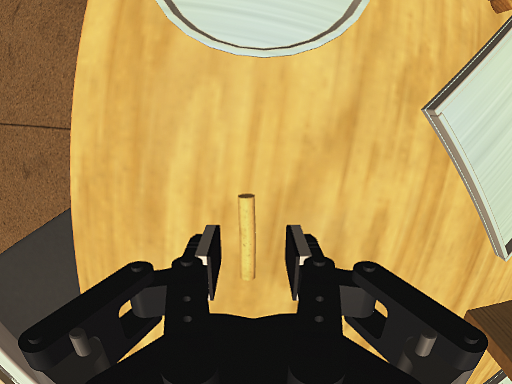

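Request:
apply_moves([
  [0.4, 0, -0.015, 0.03, 0, 0, 0],
  [0.4, 0, -0.015, 0.03, 0, 0, 0],
  [0.4, 0, -0.015, 0.03, 0, 0, 0],
  [0.4, 0, -0.015, 0.03, 0, 0, 0],
])

```text
clock: 11.4
tool_pos: [0.4557, -0.0103, 0.0014]
ee_rot: [0.893, 0.45, 0.001, 0.0]
ft_force: [-0.1, 0.3, -0.4]
grip_width: 0.034
```

```bash
python3 - <<'E'
from h import *
go([.455,-.012,.002],-36.6)
E
```

```text
t 11.4 tcp [ 0.4557 -0.0103  0.0014] jaw deg -36.46 zdir [ 0.001 -0.    -1.   ] F [-0.1  0.3 -0.4] w 0.034 q [-0.22  0.82  0.28  2.21 -0.98  0.24  0.29]
GO [-0.012, 0.003, -0.004, 0.002] dist 0.002
```

Good. Close and lift.

Request:
apply_moves([
  [0, 0, 0, 0, 0, 0, 0],
  [0, 0, 0, 0, 0, 0, 0],
  [0, 0, 0, 0, 0, 0, 0],
  [0, 0, 0, 0, 0, 0, 0],
])

```text
clock: 11.73
tool_pos: [0.4554, -0.01, 0.001]
ee_rot: [0.893, 0.45, 0.0, 0.0]
ft_force: [-0.3, 0.1, 5.0]
grip_width: 0.0075
```

Request:
apply_moves([
  [0, 0, 0, 0, 0, 0, 0],
  [0, 0, 0, -0.25, 0, 0, 0],
  [0, 0, 0, -0.5, 0, 0, 0],
  [0, 0, 0, -0.75, 0, 0, 0],
  [0, 0, 0, -1, 0, 0, 0],
])

```text
clock: 12.15
tool_pos: [0.4541, -0.0102, 0.152]
ee_rot: [0.893, 0.45, -0.001, -0.0]
ft_force: [1.0, 0.8, 0.4]
grip_width: 0.0073
```

```bash
python3 - <<'E'
from h import *
go([.45,-.16,.155],-80)
E
```

```text
t 12.15 tcp [ 0.4541 -0.0102  0.152 ] jaw deg -36.48 zdir [-0.002 -0.001 -1.   ] F [1.  0.8 0.4] w 0.0073 q [-0.53  0.59  0.72  2.14 -0.65  0.65  0.02]
GO [-0.819, 0.572, -0.019, 0.484] dist 0.15
```

Request:
apply_moves([
  [0, -0.21, 0.15, 0, 0, 0, 0.075],
  [0, -0.43, 0.3, 0, 0, 0, 0.15],
  [0, -0.64, 0.45, 0, 0, 0, 0.225],
  [0, -0.85, 0.6, 0, 0, 0, 0.3],
  [0, -1.0, 0.7, 0, 0, 0, 0.375],
])

```text
clock: 12.57
tool_pos: [0.4502, -0.1966, 0.1512]
ee_rot: [0.986, 0.168, 0.0, 0.001]
ft_force: [0.5, -0.3, -0.9]
grip_width: 0.0074
```

```bash
python3 - <<'E'
from h import *
go([.5,-.32,.15],-87.7)
E
```

```text
t 12.5667 tcp [ 0.4502 -0.1966  0.1512] jaw deg -70.64 zdir [ 0.001 -0.002 -1.   ] F [ 0.5 -0.3 -0.9] w 0.0074 q [-0.19  0.68  0.85  2.05 -0.76  0.75 -0.1 ]
GO [0.041, 0.886, 0.01, 0.19] dist 0.133
```

Request:
apply_moves([
  [0, -0.06, 0.25, 0, 0, 0, 0.075],
  [0, -0.1, 0.5, 0, 0, 0, 0.15],
  [0, -0.05, 0.7, 0, 0, 0, 0.19],
  [0, 0.041, 0.886, 0, 0, 0, 0.19],
  [0, 0.15, 1.0, 0.05, 0, 0, 0.19],
])

```text
clock: 12.98
tool_pos: [0.5225, -0.3312, 0.1443]
ee_rot: [1.0, 0.021, 0.0, 0.002]
ft_force: [0.0, -0.8, -0.5]
grip_width: 0.0077
```

```bash
python3 - <<'E'
from h import *
go([.612,-.371,.10],-87.7)
E
```

```text
t 12.9833 tcp [ 0.5225 -0.3312  0.1443] jaw deg -87.54 zdir [ 0.001 -0.004 -1.   ] F [ 0.  -0.8 -0.5] w 0.0077 q [ 0.02  0.86  0.89  1.71 -0.8   0.97 -0.3 ]
GO [0.584, 0.289, 0.297, 0.002] dist 0.107
```

Request:
apply_moves([
  [0, 0.1, 0.15, 0, 0, 0, 0],
  [0, 0.3, 0.289, 0, 0, 0, 0],
  [0, 0.5, 0.289, 0.1, 0, 0, 0],
  [0, 0.584, 0.289, 0.297, 0, 0, 0],
  [0, 0.584, 0.289, 0.297, 0, 0, 0],
])

```text
clock: 13.4
tool_pos: [0.6132, -0.3616, 0.0919]
ee_rot: [1.0, 0.026, -0.002, -0.003]
ft_force: [-1.0, 1.8, -2.7]
grip_width: 0.0073
```

```bash
python3 - <<'E'
from h import *
snap("scene","sc8",(150,130,400,330),3)
snap("wrist","w8")
go([.612,-.371,.03],-87.7)
E
```

```text
t 13.5 tcp [ 0.6107 -0.3649  0.0968] jaw deg -87.28 zdir [-0.004  0.002 -1.   ] F [-1.3 -0.2  0.1] w 0.0077 q [ 0.09  1.03  0.85  1.44 -0.83  1.06 -0.4 ]
GO [0.009, 0.042, 0.446, 0.005] dist 0.067
```

View pics/sc8.png

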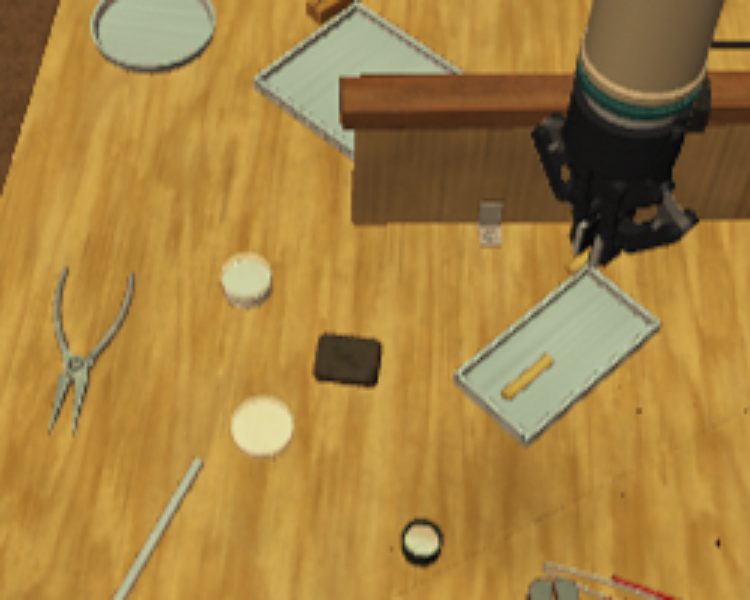

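View pics/w8.png

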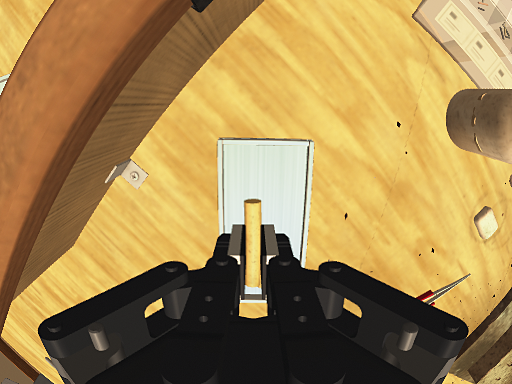

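Request:
apply_moves([
  [0, 0.009, 0.046, 0.2, 0, 0, 0.005],
  [0, 0.009, 0.046, 0.4, 0, 0, 0.005],
  [0, 0.009, 0.046, 0.446, 0, 0, 0.005],
  [0, 0.009, 0.046, 0.446, 0, 0, 0.005],
])

```text
clock: 13.83
tool_pos: [0.6116, -0.3719, 0.0307]
ee_rot: [1.0, 0.019, -0.002, -0.001]
ft_force: [0.0, 0.8, -0.0]
grip_width: 0.0073
```

```bash
python3 - <<'E'
from h import *
go([.611,-.372,.007],-87.7)
E
```

```text
t 13.8333 tcp [ 0.6116 -0.3719  0.0307] jaw deg -87.83 zdir [-0.003  0.002 -1.   ] F [ 0.   0.8 -0. ] w 0.0073 q [ 0.12  1.11  0.8   1.45 -0.89  0.97 -0.37]
GO [-0.004, 0.001, 0.158, -0.001] dist 0.024
```

Request:
apply_moves([
  [0, -0.004, 0, 0.1, 0, 0, 0],
  [0, -0.004, 0, 0.162, 0, 0, 0],
  [0, -0.004, 0, 0.162, 0, 0, 0],
  [0, -0.004, 0, 0.162, 0, 0, 0],
])

```text
clock: 14.17
tool_pos: [0.613, -0.3724, 0.0074]
ee_rot: [1.0, 0.02, -0.0, -0.0]
ft_force: [-0.7, -0.7, -0.1]
grip_width: 0.0075
```

Request:
apply_moves([
  [0.25, 0, 0, 0, 0, 0, 0],
  [0.25, 0, 0, 0, 0, 0, 0],
  [0.25, 0, 0, 0, 0, 0, 0],
  [0.25, 0, 0, -0.2, 0, 0, 0],
  [0.25, 0, 0, -0.4, 0, 0, 0],
])

```text
clock: 14.58
tool_pos: [0.612, -0.3715, 0.0663]
ee_rot: [1.0, 0.02, -0.002, -0.001]
ft_force: [0.9, -0.2, 0.4]
grip_width: 0.0214
```

Request:
apply_moves([
  [0.5, -0.1, 0, -0.2, 0, 0, 0],
  [0.5, -0.35, 0, -0.4, 0, 0, 0],
  [0.7, -0.6, -0.1, -0.5, 0, 0, 0],
  [0.7, -0.8, -0.2, -0.5, 0, 0, 0],
  [0.7, -1.0, -0.4, -0.5, 0, 0, 0],
])

```text
clock: 15.0
tool_pos: [0.4586, -0.3225, 0.1449]
ee_rot: [1.0, 0.017, 0.001, 0.003]
ft_force: [0.9, -0.1, 0.2]
grip_width: 0.0597
```

```bash
python3 - <<'E'
from h import *
snap("side","s9",(170,200,400,340),3.4)
go([.44,-.26,.12],-10)
for c in ["wrist","side","scene"]:
  for n in ["flat_pot_center","tall_pot_center","pitch_center"]: pca(c,n,H[n],.4)
snap("wrist","w9")
E
```

```text
t 15.05 tcp [ 0.4484 -0.3109  0.1416] jaw deg -88.28 zdir [-0.009  0.013 -1.   ] F [-9.9  7.9 -2.2] w 0.06 q [ 0.02  0.79  0.9   1.9  -0.81  0.88 -0.2 ]
GO [-0.045, -0.339, 0.149, -0.87] dist 0.056
flat_pot_center 0.69 px 224 249 c [ 0.3742 -0.2824] mid [ 0.374  -0.2821] ext [0.0514 0.0458] axisdeg 175.0
tall_pot_center 0.77 px 117 193 c [ 0.4414 -0.1776] mid [ 0.4406 -0.1768] ext [0.0494 0.0405] axisdeg 120.9
pitch_center 0.66 px 210 185 c [ 0.4561 -0.2791] mid [ 0.4555 -0.2789] ext [0.0489 0.0386] axisdeg 133.7
flat_pot_center 0.68 px 211 266 c [ 0.373  -0.2876] mid [ 0.3733 -0.2877] ext [0.0526 0.0443] axisdeg 85.0
tall_pot_center 0.72 px 227 224 c [ 0.4414 -0.181 ] mid [ 0.4415 -0.1809] ext [0.0614 0.0383] axisdeg 76.6
tall_pot_center 0.71 px 247 314 c [ 0.4005 -0.4256] mid [ 0.4009 -0.4258] ext [0.0353 0.0269] axisdeg 74.4
tall_pot_center 0.61 px 308 272 c [ 0.5456 -0.3812] mid [ 0.5453 -0.3814] ext [0.0493 0.0107] axisdeg 2.4
pitch_center 0.56 px 249 253 c [ 0.457  -0.2817] mid [ 0.4565 -0.2815] ext [0.0606 0.0516] axisdeg 109.9
flat_pot_center 0.57 px 237 272 c [ 0.3723 -0.2823] mid [ 0.3724 -0.2827] ext [0.0496 0.0451] axisdeg 67.8
tall_pot_center 0.73 px 232 224 c [ 0.4389 -0.1762] mid [ 0.439  -0.1759] ext [0.0495 0.0392] axisdeg 59.5
pitch_center 0.77 px 265 250 c [ 0.455  -0.2783] mid [ 0.4554 -0.2783] ext [0.047  0.0413] axisdeg 137.0
```

View pics/s9.png

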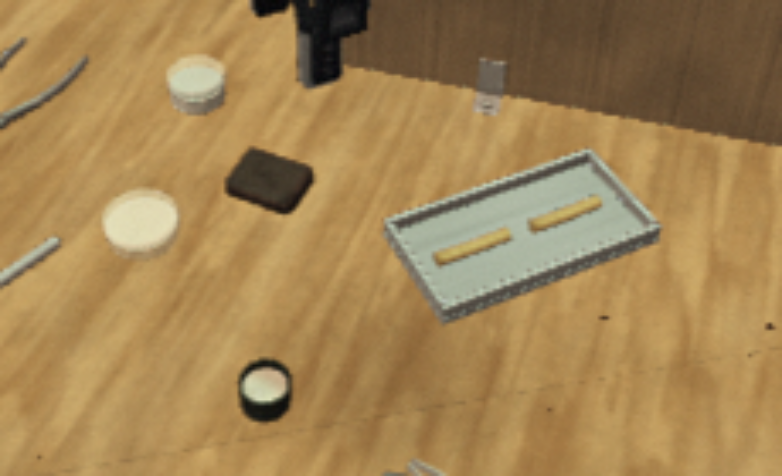

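View pics/w9.png

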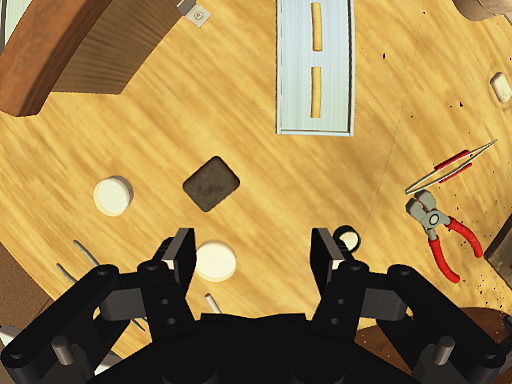

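Both sticks lie flat, end to end, in the tray (crop (473,245), (565,213)). Next, the flat pot, with jaws along y.

```bash
python3 - <<'E'
from h import *
go([.373,-.284,.06],-88)
E
```

```text
t 16.0 tcp [ 0.4614 -0.319   0.1423] jaw deg -87.74 zdir [-0.  0. -1.] F [ 0.7 -0.1 -0. ] w 0.0597 q [ 0.03  0.8   0.89  1.87 -0.81  0.88 -0.2 ]
GO [-0.579, -0.256, 0.549, 0.003] dist 0.126
```

Request:
apply_moves([
  [0.8, -0.2, -0.1, 0, 0, 0, 0],
  [0.8, -0.4, -0.2, 0.1, 0, 0, 0],
  [0.8, -0.579, -0.256, 0.3, 0, 0, 0],
  [0.8, -0.579, -0.256, 0.5, 0, 0, 0],
  [0.8, -0.579, -0.256, 0.549, 0, 0, 0],
])

```text
clock: 16.42
tool_pos: [0.3703, -0.2818, 0.0575]
ee_rot: [1.0, 0.019, -0.002, -0.002]
ft_force: [-0.2, 1.0, -0.6]
grip_width: 0.0682
```

```bash
python3 - <<'E'
from h import *
snap("wrist","w10")
go([.373,-.284,.004],-88)
pca("wrist","flat_pot_center",.013,.4)
E
```

```text
t 16.4667 tcp [ 0.3712 -0.2825  0.0576] jaw deg -87.82 zdir [-0.003  0.003 -1.   ] F [-0.2  0.2 -0.9] w 0.0685 q [ 0.15  0.8   0.69  2.17 -1.04  0.56  0.1 ]
GO [0.013, 0.012, 0.357, 0.002] dist 0.054
flat_pot_center 0.91 px 252 208 c [ 0.3734 -0.2818] mid [ 0.3723 -0.2813] ext [0.0476 0.0467] axisdeg 7.6
```

View pics/w10.png

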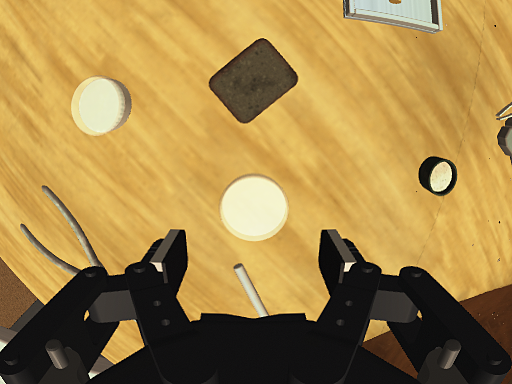

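Pot is at (254,207), centred between the jaws; the pitch (253,80) and file (250,285) are clear of the fingers. Descend.

Request:
apply_moves([
  [0.8, 0.013, 0.01, 0.15, 0, 0, 0],
  [0.8, 0.013, 0.01, 0.27, 0, 0, 0],
  [0.8, 0.013, 0.01, 0.3, 0, 0, 0],
])

```text
clock: 16.82
tool_pos: [0.3757, -0.2855, 0.0143]
ee_rot: [1.0, 0.02, 0.0, -0.0]
ft_force: [-0.8, 0.2, -0.3]
grip_width: 0.0683
```

```bash
python3 - <<'E'
from h import *
go([.373,-.283,.004],-88)
E
```

```text
t 16.8167 tcp [ 0.3757 -0.2855  0.0143] jaw deg -87.71 zdir [ 0.001  0.    -1.   ] F [-0.8  0.2 -0.3] w 0.0683 q [ 0.28  0.84  0.48  2.16 -1.08  0.4   0.12]
GO [-0.017, -0.018, 0.069, 0.003] dist 0.011
```

Request:
apply_moves([
  [0.8, -0.016, -0.016, 0.04, 0, 0, 0],
  [0.8, -0.016, -0.016, 0.066, 0, 0, 0],
  [0.8, -0.016, -0.016, 0.066, 0, 0, 0],
])

```text
clock: 17.07
tool_pos: [0.3728, -0.2836, 0.0054]
ee_rot: [1.0, 0.02, 0.0, 0.0]
ft_force: [-0.6, -0.2, -0.0]
grip_width: 0.0685
```

Request:
apply_moves([
  [0, 0, 0, 0, 0, 0, 0],
  [0, 0, 0, 0, 0, 0, 0],
  [0, 0, 0, 0, 0, 0, 0],
  [0, 0, 0, 0, 0, 0, 0],
], force=40)

```text
clock: 17.4
tool_pos: [0.3731, -0.2837, 0.0061]
ee_rot: [1.0, 0.02, 0.001, 0.001]
ft_force: [0.1, -0.8, 6.8]
grip_width: 0.0448
```

```bash
python3 - <<'E'
from h import *
snap("wrist","w11")
go([.373,-.283,.004],-88)
E
```

```text
t 17.45 tcp [ 0.3731 -0.2837  0.0061] jaw deg -87.73 zdir [ 0.001 -0.001 -1.   ] F [-0.4  0.4  7.4] w 0.0448 q [ 0.31  0.84  0.42  2.17 -1.08  0.35  0.12]
GO [-0.0, -0.004, 0.014, 0.003] dist 0.002
```

View pics/w11.png

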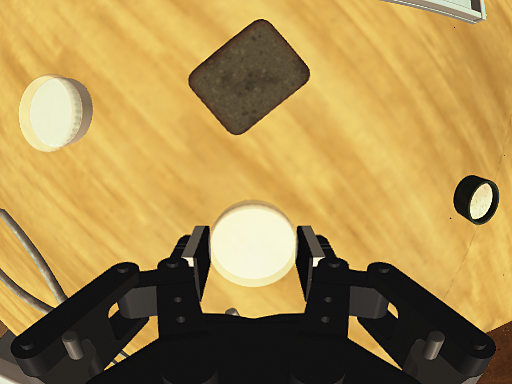

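Request:
apply_moves([
  [0, 0, 0, -0.05, 0, 0, 0],
  [0, 0, 0, -0.2, 0, 0, 0],
  [0, 0, 0, -0.4, 0, 0, 0],
  [0, 0, 0, -0.65, 0, 0, 0],
  [0, 0, 0, -0.9, 0, 0, 0],
])

```text
clock: 17.87
tool_pos: [0.3717, -0.2827, 0.1419]
ee_rot: [1.0, 0.019, -0.001, -0.0]
ft_force: [0.8, -0.5, -0.5]
grip_width: 0.0445
```

```bash
python3 - <<'E'
from h import *
snap("side","s12",(150,150,350,290),3.5)
go([.42,-.16,.16],-84)
E
```

```text
t 17.9167 tcp [ 0.3741 -0.2857  0.1475] jaw deg -87.85 zdir [ 0.006 -0.005 -1.   ] F [ 1.5 -1.   3.9] w 0.0447 q [ 0.07  0.64  0.79  2.11 -0.74  0.68 -0.17]
GO [0.338, -0.825, -0.086, -0.043] dist 0.134
```

View pics/s12.png

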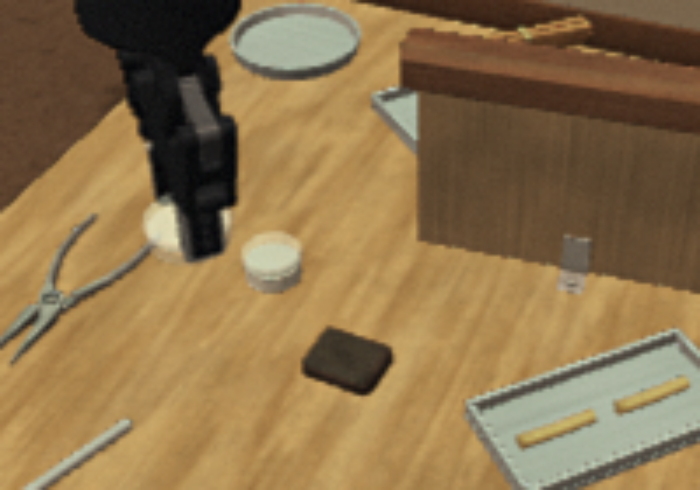

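Flat pot held level at (185,225) in the crop. Move via (0.42,-0.13) around the divider end.

Request:
apply_moves([
  [0, 0.1, -0.25, -0.05, 0, 0, -0.02],
  [0, 0.2, -0.5, -0.1, 0, 0, -0.04],
  [0, 0.3, -0.75, -0.1, 0, 0, -0.04],
  [0, 0.36, -0.95, -0.1, 0, 0, -0.04],
  [0, 0.4, -1.0, -0.1, 0, 0, -0.04],
])

```text
clock: 18.33
tool_pos: [0.4269, -0.1246, 0.1551]
ee_rot: [0.999, 0.055, -0.001, -0.002]
ft_force: [-0.3, 0.2, 0.3]
grip_width: 0.0448
```

```bash
python3 - <<'E'
from h import *
go([.48,-.06,.16],-84)
E
```

```text
t 18.3333 tcp [ 0.4269 -0.1246  0.1551] jaw deg -83.74 zdir [-0.002  0.005 -1.   ] F [-0.3  0.2  0.3] w 0.0448 q [-0.33  0.61  0.83  2.16 -0.74  0.69 -0.44]
GO [0.399, -0.39, -0.031, 0.003] dist 0.084
```

Request:
apply_moves([
  [0, 0.15, -0.2, -0.03, 0, 0, 0],
  [0, 0.32, -0.39, -0.03, 0, 0, 0],
  [0, 0.55, -0.5, 0, 0, 0, 0],
  [0, 0.8, -0.5, 0, 0, 0, 0],
  [0, 1.0, -0.5, 0.05, 0, 0, 0],
])

```text
clock: 18.75
tool_pos: [0.5713, -0.0389, 0.1489]
ee_rot: [0.999, 0.053, 0.001, 0.0]
ft_force: [0.5, -0.4, 0.7]
grip_width: 0.0446
```

```bash
python3 - <<'E'
from h import *
d=snap("wrist","w13")
go([.618,-.07,.10],-84)
pca("wrist","pot_tray",.012); pca("scene","pot_tray",.012)
E
```

```text
t 18.8 tcp [ 0.5765 -0.0386  0.1472] jaw deg -83.76 zdir [ 0.007 -0.002 -1.   ] F [7.3 0.1 0.1] w 0.0446 q [-0.48  0.78  0.84  1.83 -0.75  0.87 -0.74]
GO [0.25, 0.237, 0.317, 0.003] dist 0.07
pot_tray 0.61 px 290 110 c [ 0.6476 -0.0671] mid [ 0.6468 -0.0689] ext [0.1824 0.1832] axisdeg 45.5
pot_tray 0.47 px 118 190 c [0.5513 0.0994] mid [0.5496 0.1016] ext [0.1145 0.1125] axisdeg 129.7
pot_tray 0.56 px 263 153 c [ 0.6409 -0.0512] mid [ 0.6439 -0.0635] ext [0.1456 0.1259] axisdeg 3.6
```

View pics/w13.png

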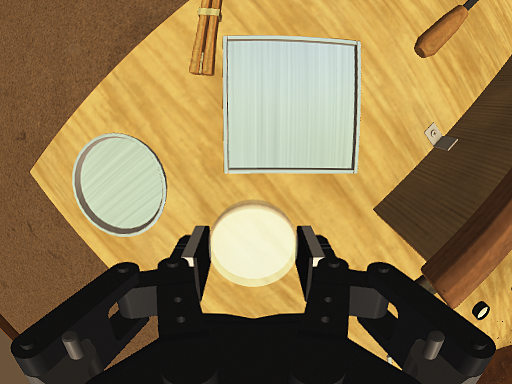

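```bash
python3 - <<'E'
from h import *
d=read_camera("wrist");snap("wrist","w14",(200,20,380,190),4)
go([.618,-.07,.10],-84)
E
```

```text
t 19.1 tcp [ 0.5668 -0.0417  0.148 ] jaw deg -84.25 zdir [-0.001  0.    -1.   ] F [-0.2 -0.6 -0.8] w 0.0447 q [-0.47  0.78  0.84  1.85 -0.75  0.87 -0.73]
GO [0.321, 0.222, 0.32, -0.003] dist 0.076
```

View pics/w14.png

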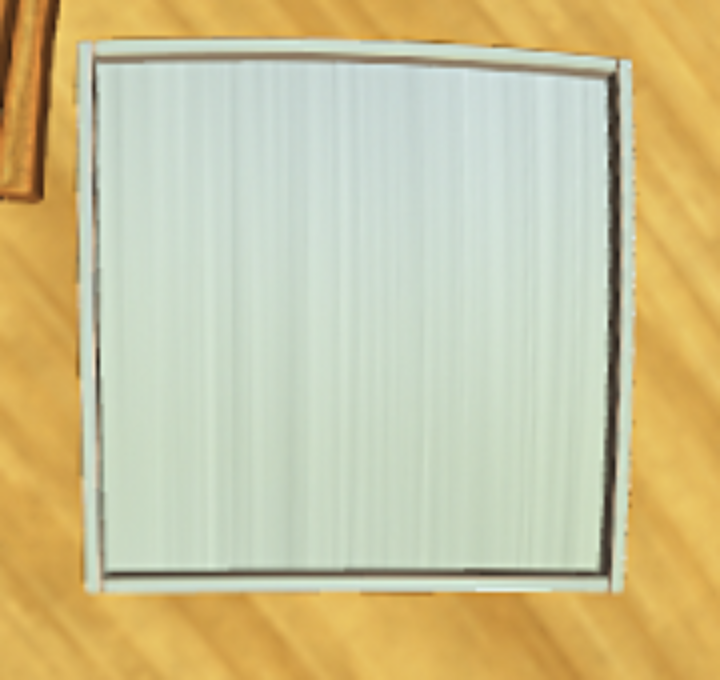

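```bash
python3 - <<'E'
from h import *
d=read_camera("wrist")
P=toz(d,np.array([(79,42),(632,60),(622,591),(87,592)])/4+[200,20]-.4,.014,True)[:,:2];c=P.mean(0);print(P,c)
print(np.linalg.norm(P-np.roll(P,1,0),axis=1))
a=P[0]+P[1]-P[2]-P[3];th=np.arctan2(a[1],a[0]);print(np.degrees(th))
u=np.array([np.cos(th),np.sin(th)]);print(c-u*.028,c+u*.028)
E
```

```text
[[ 0.70478229  0.00297625]
 [ 0.71911948 -0.12649492]
 [ 0.58956683 -0.14037651]
 [ 0.575386   -0.01106733]] [ 0.64721365 -0.06874063]
[0.13015614 0.13026258 0.13029423 0.13008444]
6.155015827165593
[ 0.61937506 -0.07174275] [ 0.67505224 -0.0657385 ]
```

Request:
apply_moves([
  [0, 0.15, 0.1, 0, 0, 0, 0],
  [0, 0.329, 0.235, 0.1, 0, 0, 0],
  [0, 0.329, 0.235, 0.35, 0, 0, 0],
  [0, 0.329, 0.235, 0.6, 0, 0, 0],
  [0, 0.329, 0.235, 0.72, 0, 0, 0],
])

```text
clock: 19.57
tool_pos: [0.6182, -0.0707, 0.0361]
ee_rot: [0.999, 0.05, -0.002, -0.001]
ft_force: [-1.7, 0.7, -0.4]
grip_width: 0.0448
```

Request:
apply_moves([
  [0, 0, 0, 0, 0, 0, 0],
  [0, 0, 0, 0, 0, 0, 0],
])

```text
clock: 19.73
tool_pos: [0.62, -0.0716, 0.0396]
ee_rot: [0.999, 0.05, -0.001, 0.0]
ft_force: [0.6, -0.1, -0.0]
grip_width: 0.0445
```

```bash
python3 - <<'E'
from h import *
snap("wrist","w15")
go([.6194,-.0717,.0105],-84)
E
```

```text
t 19.7833 tcp [ 0.6212 -0.0719  0.0409] jaw deg -84.19 zdir [ 0.001 -0.001 -1.   ] F [ 1.2 -0.4 -0.6] w 0.0446 q [-0.33  0.97  0.71  1.74 -0.87  0.78 -0.65]
GO [-0.012, -0.003, 0.203, -0.002] dist 0.03
```

View pics/w15.png

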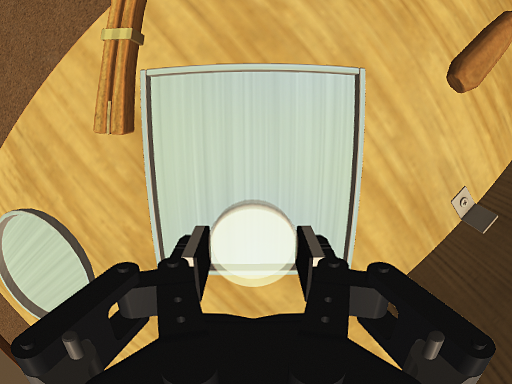

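Request:
apply_moves([
  [0, -0.01, 0, 0.1, 0, 0, 0],
  [0, -0.01, 0, 0.19, 0, 0, 0],
  [0, -0.01, 0, 0.2, 0, 0, 0],
  [0, -0.01, 0, 0.2, 0, 0, 0],
])

```text
clock: 20.12
tool_pos: [0.6199, -0.0713, 0.0104]
ee_rot: [0.999, 0.051, 0.001, 0.0]
ft_force: [1.2, -0.3, 0.1]
grip_width: 0.0444
```

```bash
python3 - <<'E'
from h import *
snap("wrist","w16")
go([.6194,-.0717,.0105],-84)
E
```

```text
t 20.1667 tcp [ 0.6199 -0.0712  0.0105] jaw deg -84.14 zdir [ 0.001 -0.    -1.   ] F [-0.2 -1.  -0.1] w 0.0444 q [-0.31  1.    0.67  1.75 -0.91  0.73 -0.62]
GO [-0.004, 0.003, -0.0, -0.002] dist 0.001
```

View pics/w16.png

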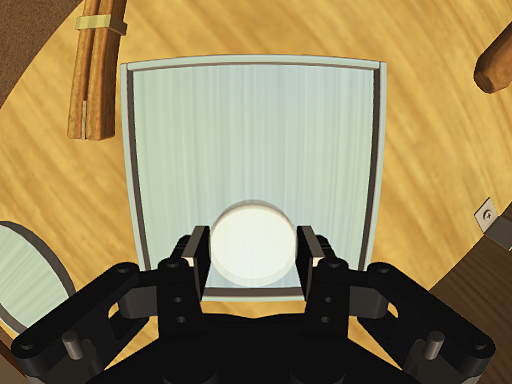

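Pot sits inside the near half of the tray, clear of the walls. Release, rise.

Request:
apply_moves([
  [0.65, 0, 0, 0.005, 0, 0, 0],
  [0.65, 0, 0, 0.005, 0, 0, 0],
  [0.65, 0, 0, 0, 0, 0, 0],
  [0.65, 0, 0, -0.15, 0, 0, 0],
  [0.65, 0, 0, -0.4, 0, 0, 0],
])

```text
clock: 20.58
tool_pos: [0.6165, -0.0701, 0.0668]
ee_rot: [0.999, 0.051, -0.004, -0.001]
ft_force: [0.2, 0.4, -0.5]
grip_width: 0.0553
```

Request:
apply_moves([
  [0.65, 0, 0, -0.25, 0, 0, 0],
  [0.65, -0.25, -0.05, -0.5, 0, 0, 0],
  [0.65, -0.5, -0.1, -0.5, 0, 0, 0],
  [0.65, -0.75, -0.1, -0.5, 0, 0, 0],
  [0.65, -1.0, -0.1, -0.5, 0, 0, 0],
])

```text
clock: 21.0
tool_pos: [0.4669, -0.071, 0.1455]
ee_rot: [0.999, 0.052, 0.001, -0.0]
ft_force: [-0.2, 0.0, 0.2]
grip_width: 0.0556
```

```bash
python3 - <<'E'
from h import *
snap("wrist","w17");snap("scene","sc17",(150,110,350,260),3.5)
go([.4405,-.1765,.10],-84)
E
```

```text
t 21.1 tcp [ 0.4601 -0.0711  0.1446] jaw deg -84.48 zdir [-0.008  0.004 -1.   ] F [ 0.7 -0.3  0.7] w 0.0557 q [-0.44  0.66  0.83  2.11 -0.77  0.71 -0.57]
GO [-0.196, 0.689, 0.295, -0.005] dist 0.116
```

View pics/w17.png

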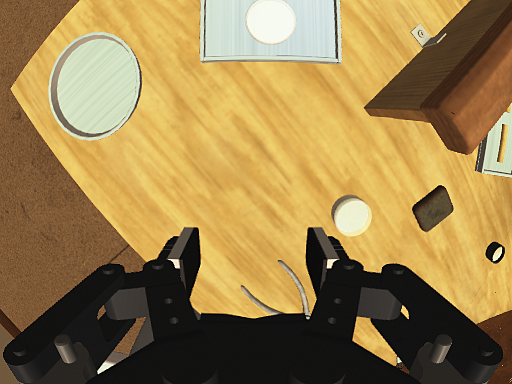

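View pics/sc17.png

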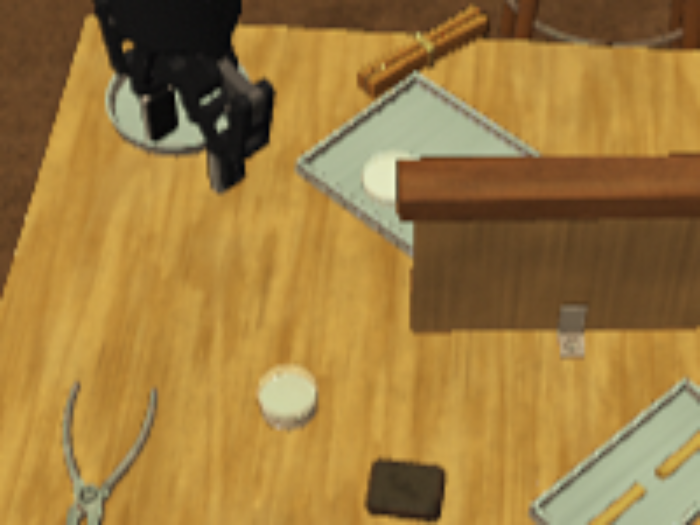

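Request:
apply_moves([
  [0.75, -0.1, 0.25, 0, 0, 0, 0],
  [0.75, -0.15, 0.5, 0.1, 0, 0, 0],
  [0.75, -0.17, 0.7, 0.3, 0, 0, 0],
  [0.75, -0.17, 0.7, 0.45, 0, 0, 0],
  [0.75, -0.17, 0.7, 0.45, 0, 0, 0],
])

```text
clock: 21.52
tool_pos: [0.4522, -0.1799, 0.0744]
ee_rot: [0.999, 0.049, -0.002, -0.001]
ft_force: [-0.5, 1.5, -0.2]
grip_width: 0.064
```

Request:
apply_moves([
  [0.75, 0, 0, 0, 0, 0, 0],
  [0.75, 0, 0, 0, 0, 0, 0],
])

```text
clock: 21.68
tool_pos: [0.4546, -0.1779, 0.0777]
ee_rot: [0.999, 0.052, 0.0, -0.0]
ft_force: [-0.2, 0.4, -0.4]
grip_width: 0.0639
```

```bash
python3 - <<'E'
from h import *
snap("wrist","w18")
pca("wrist","tall_pot_center",.018,.4)
go([.4405,-.1765,.008],-84)
E
```

```text
tall_pot_center 0.66 px 247 220 c [ 0.4427 -0.1748] mid [ 0.4425 -0.1744] ext [0.044 0.041] axisdeg 5.0
t 21.8333 tcp [ 0.4551 -0.1777  0.0781] jaw deg -84.02 zdir [ 0.002 -0.    -1.   ] F [0.  0.3 0.3] w 0.0641 q [-0.11  0.76  0.66  2.1  -0.89  0.58 -0.26]
GO [-0.097, -0.019, 0.467, -0.0] dist 0.072
```

View pics/w18.png

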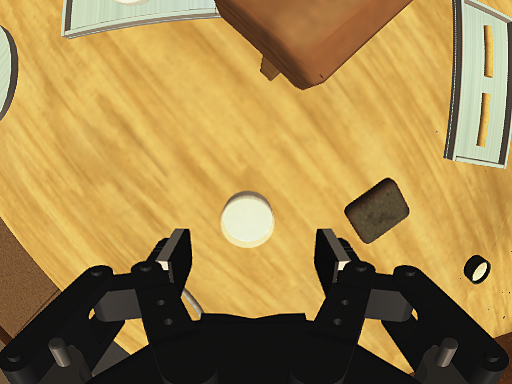

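```bash
python3 - <<'E'
from h import *
d=read_camera("wrist"); print(toz(d,[(183,287),(200,312),(247,218)],.01,True))
d=read_camera("scene"); print(toz(d,[(171,221),(194,221),(150+78/3.5,110+385/3.5),(150+153/3.5,110+392/3.5)],.006))
go([.4418,-.1757,.008],-84)
E
```

```text
[[ 0.3714154  -0.12677183  0.01      ]
 [ 0.34583389 -0.14206903  0.01      ]
 [ 0.44115556 -0.17501314  0.01      ]]
[[ 0.33751859 -0.07385554  0.006     ]
 [ 0.379045   -0.10861332  0.006     ]
 [ 0.34141344 -0.07338685  0.006     ]
 [ 0.3768991  -0.11053202  0.006     ]]
t 21.9333 tcp [ 0.4548 -0.1779  0.0779] jaw deg -84.04 zdir [ 0.002 -0.    -1.   ] F [ 0.1 -0.7  0.7] w 0.064 q [-0.11  0.76  0.66  2.1  -0.89  0.58 -0.26]
GO [-0.085, -0.023, 0.466, -0.0] dist 0.071
```

Request:
apply_moves([
  [0.75, -0.085, -0.023, 0.2, 0, 0, 0],
  [0.75, -0.085, -0.023, 0.4, 0, 0, 0],
  [0.75, -0.085, -0.023, 0.466, 0, 0, 0],
  [0.75, -0.085, -0.023, 0.466, 0, 0, 0],
  [0.75, -0.085, -0.023, 0.466, 0, 0, 0],
])

```text
clock: 22.35
tool_pos: [0.4411, -0.1765, 0.0074]
ee_rot: [0.999, 0.051, 0.0, -0.0]
ft_force: [0.3, 0.2, 0.4]
grip_width: 0.0642
```

```bash
python3 - <<'E'
from h import *
snap("wrist","w19")
go([.4418,-.1757,.008],-84)
E
```

```text
t 22.4 tcp [ 0.4415 -0.1768  0.0079] jaw deg -84.13 zdir [ 0.001 -0.001 -1.   ] F [-0.5 -0.2  0. ] w 0.064 q [ 0.03  0.84  0.44  2.16 -1.05  0.37 -0.11]
GO [0.002, -0.007, -0.001, -0.001] dist 0.001
```

View pics/w19.png

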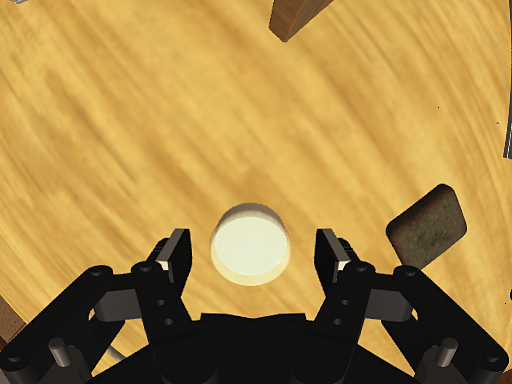

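Pot is centred between the jaws at (250,247). Close and lift.

Request:
apply_moves([
  [0, 0, -0.007, 0, 0, 0, 0],
  [0, 0, -0.007, 0, 0, 0, 0],
  [0, 0, -0.007, 0, 0, 0, 0],
  [0, 0, -0.007, 0, 0, 0, 0],
])

```text
clock: 22.73
tool_pos: [0.4416, -0.1754, 0.0084]
ee_rot: [0.999, 0.051, 0.001, 0.0]
ft_force: [-0.1, 0.9, 6.6]
grip_width: 0.0389
```

Request:
apply_moves([
  [0, 0, 0, -0.05, 0, 0, 0],
  [0, 0, 0, -0.2, 0, 0, 0],
  [0, 0, 0, -0.4, 0, 0, 0],
  [0, 0, -0.1, -0.65, 0, 0, 0],
  [0, 0, -0.2, -0.95, 0, 0, 0],
])

```text
clock: 23.15
tool_pos: [0.4369, -0.1473, 0.1458]
ee_rot: [0.999, 0.05, -0.001, -0.0]
ft_force: [1.9, 0.2, 0.4]
grip_width: 0.0388
```

```bash
python3 - <<'E'
from h import *
snap("wrist","w20")
go([.5,-.055,.16],-84)
E
```

```text
t 23.2 tcp [ 0.4397 -0.1449  0.1512] jaw deg -84.03 zdir [ 0.006  0.001 -1.   ] F [-0.   1.2  3. ] w 0.0389 q [-0.27  0.63  0.8   2.12 -0.73  0.69 -0.43]
GO [0.462, -0.554, -0.056, -0.0] dist 0.109
```

View pics/w20.png

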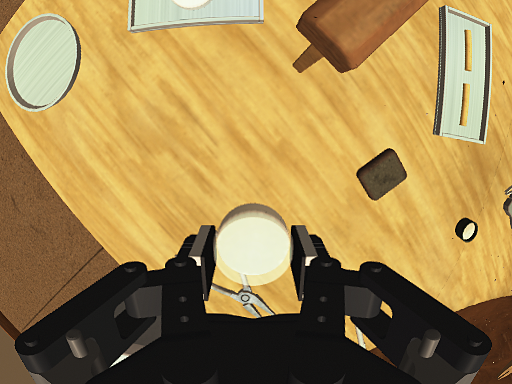

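Request:
apply_moves([
  [0, 0.12, -0.2, -0.03, 0, 0, 0],
  [0, 0.25, -0.4, -0.03, 0, 0, 0],
  [0, 0.5, -0.55, -0.03, 0, 0, 0],
  [0, 0.75, -0.6, -0.03, 0, 0, 0],
  [0, 1.0, -0.6, -0.03, 0, 0, 0],
])

```text
clock: 23.62
tool_pos: [0.5792, -0.0375, 0.1494]
ee_rot: [0.999, 0.054, -0.0, -0.001]
ft_force: [0.6, 0.5, 0.4]
grip_width: 0.0391
```

```bash
python3 - <<'E'
from h import *
snap("wrist","w21",(150,0,400,200),3)
d=read_camera("wrist")
pca("wrist","flat_pot_center",.02,.4)
go([.676,-.0656,.10],-84)
E
```

```text
flat_pot_center 0.65 px 289 148 c [ 0.6192 -0.0704] mid [ 0.6192 -0.0704] ext [0.0468 0.0459] axisdeg 154.0
t 23.8167 tcp [ 0.5781 -0.0424  0.1489] jaw deg -84.06 zdir [-0.    -0.001 -1.   ] F [-0.6  0.7  0.4] w 0.039 q [-0.46  0.78  0.82  1.81 -0.73  0.88 -0.76]
GO [0.633, 0.221, 0.326, -0.001] dist 0.112
```

View pics/w21.png

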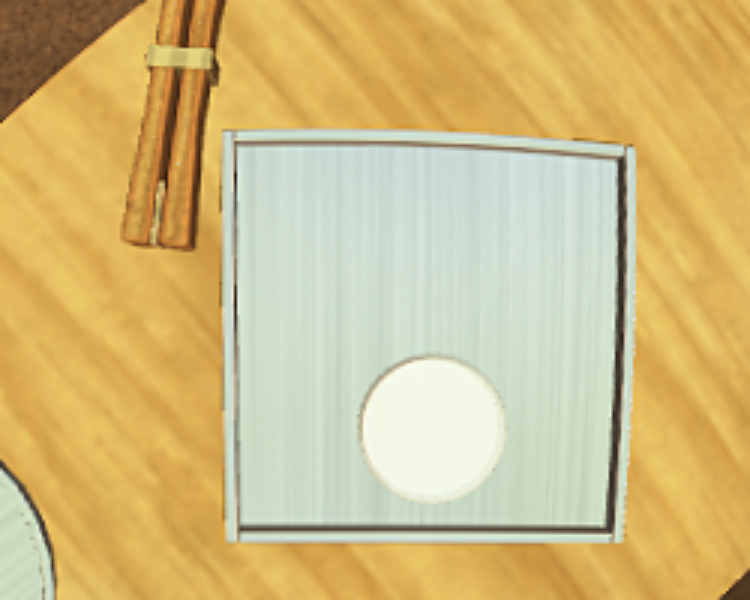

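Request:
apply_moves([
  [0, 0.22, 0.1, 0, 0, 0, 0],
  [0, 0.45, 0.2, 0, 0, 0, 0],
  [0, 0.633, 0.221, 0.2, 0, 0, 0],
  [0, 0.633, 0.221, 0.45, 0, 0, 0],
  [0, 0.633, 0.221, 0.65, 0, 0, 0],
])

```text
clock: 24.23
tool_pos: [0.6754, -0.0668, 0.0499]
ee_rot: [0.999, 0.05, -0.0, 0.0]
ft_force: [-1.3, 0.1, -1.3]
grip_width: 0.0388
```

Request:
apply_moves([
  [0, 0, 0, 0, 0, 0, 0],
  [0, 0, 0, 0, 0, 0, 0],
])

```text
clock: 24.4
tool_pos: [0.6735, -0.0665, 0.0505]
ee_rot: [0.999, 0.05, -0.002, -0.0]
ft_force: [0.4, 0.9, 1.2]
grip_width: 0.0392
```

```bash
python3 - <<'E'
from h import *
snap("wrist","w22")
go([.675,-.0657,.0125],-84)
E
```

```text
t 24.45 tcp [ 0.6753 -0.067   0.0526] jaw deg -84.24 zdir [ 0.    -0.001 -1.   ] F [ 1.1 -0.2  0.2] w 0.0389 q [-0.33  1.01  0.73  1.57 -0.81  0.89 -0.76]
GO [-0.001, -0.009, 0.267, -0.003] dist 0.04
```

View pics/w22.png

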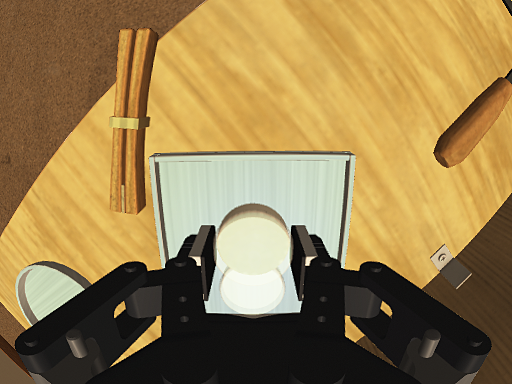

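Request:
apply_moves([
  [0, 0, -0.009, 0.12, 0, 0, 0],
  [0, 0, -0.009, 0.22, 0, 0, 0],
  [0, 0, -0.009, 0.266, 0, 0, 0],
  [0, 0, -0.009, 0.266, 0, 0, 0],
  [0, 0, -0.009, 0.266, 0, 0, 0],
])

```text
clock: 24.87
tool_pos: [0.6759, -0.0647, 0.012]
ee_rot: [0.999, 0.051, 0.0, 0.0]
ft_force: [0.7, -0.1, -0.8]
grip_width: 0.0391
```

Request:
apply_moves([
  [0.6, 0, 0, 0, 0, 0, 0],
  [0.6, 0, 0, 0, 0, 0, 0],
  [0.6, 0, 0, 0, 0, 0, 0],
  [0.6, 0, 0, -0.15, 0, 0, 0],
  [0.6, 0, 0, -0.4, 0, 0, 0],
])

```text
clock: 25.28
tool_pos: [0.6727, -0.0634, 0.0681]
ee_rot: [0.999, 0.051, -0.004, -0.001]
ft_force: [-0.2, -0.7, -0.1]
grip_width: 0.0515
```

Request:
apply_moves([
  [0.6, 0, 0, -0.25, 0, 0, 0],
  [0.6, -0.25, 0, -0.5, 0, 0, 0],
  [0.6, -0.5, 0, -0.5, 0, 0, 0],
  [0.6, -0.75, 0, -0.5, 0, 0, 0],
  [0.6, -1.0, 0, -0.5, 0, 0, 0],
])

```text
clock: 25.7
tool_pos: [0.5246, -0.0802, 0.1475]
ee_rot: [0.999, 0.051, 0.001, 0.0]
ft_force: [-0.7, -0.4, 0.1]
grip_width: 0.0512
```

```bash
python3 - <<'E'
from h import *
snap("wrist","w23")
go([.46,-.1,.15],-45)
pca("wrist","tall_pot_center",.02,.4);pca("wrist","pitch_dish",.012,.4)
E
```

```text
t 25.75 tcp [ 0.513  -0.0806  0.1461] jaw deg -84.57 zdir [-0.012  0.004 -1.   ] F [-8.6  0.7 -0.4] w 0.0508 q [-0.41  0.72  0.82  1.97 -0.74  0.8  -0.63]
GO [-0.364, 0.095, -0.022, -0.44] dist 0.057
tall_pot_center 0.72 px 254 12 c [ 0.6676 -0.0659] mid [ 0.6664 -0.0663] ext [0.0403 0.0277] axisdeg 97.2
tall_pot_center 0.41 px 416 243 c [ 0.46   -0.2688] mid [ 0.4597 -0.2693] ext [0.0558 0.0511] axisdeg 110.5
pitch_dish 0.67 px 253 18 c [ 0.6758 -0.0647] mid [ 0.6766 -0.0655] ext [0.0438 0.0412] axisdeg 27.4
pitch_dish 0.56 px 86 138 c [0.5501 0.098 ] mid [0.5492 0.1005] ext [0.1157 0.1134] axisdeg 105.0
```

View pics/w23.png

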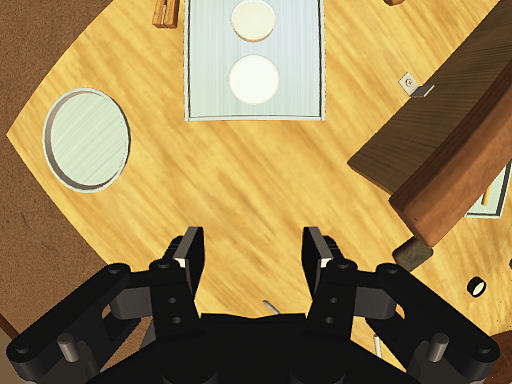

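Both pots stand side by side in the square tray at (253,18) and (254,79). Now the pitch: long axis ≈135°, so jaw ≈ −136°.

Request:
apply_moves([
  [0.7, -0.2, 0.1, 0, 0, 0, 0.07],
  [0.7, -0.4, 0.3, 0, 0, 0, 0.15],
  [0.7, -0.45, 0.55, 0, 0, 0, 0.22],
  [0.7, -0.48, 0.8, 0, 0, 0, 0.3],
  [0.7, -0.48, 1.0, 0, 0, 0, 0.38],
])

```text
clock: 26.37
tool_pos: [0.4709, -0.24, 0.1469]
ee_rot: [0.969, -0.247, 0.001, 0.001]
ft_force: [0.7, -0.5, 0.8]
grip_width: 0.0598
```

```bash
python3 - <<'E'
from h import *
go([.456,-.279,.12],-136)
E
```

```text
t 26.3667 tcp [ 0.4709 -0.24    0.1469] jaw deg -118.64 zdir [ 0.002 -0.003 -1.   ] F [ 0.7 -0.5  0.8] w 0.0598 q [-0.15  0.77  0.94  1.96 -0.84  0.86 -0.82]
GO [0.037, 0.276, 0.18, 0.193] dist 0.05
```

Request:
apply_moves([
  [0.75, 0.037, 0.25, 0.1, 0, 0, 0.07],
  [0.75, 0.037, 0.276, 0.18, 0, 0, 0.14],
  [0.75, 0.037, 0.276, 0.3, 0, 0, 0.193],
  [0.75, 0.037, 0.276, 0.3, 0, 0, 0.193],
])

```text
clock: 26.7
tool_pos: [0.4554, -0.2758, 0.0984]
ee_rot: [0.921, -0.389, -0.002, 0.0]
ft_force: [-0.7, 0.4, -0.9]
grip_width: 0.0642
```

```bash
python3 - <<'E'
from h import *
snap("wrist","w24")
pca("wrist","pitch_center",.012,.4)
go([.456,-.279,.003],-136)
E
```

```text
pitch_center 0.91 px 255 189 c [ 0.4563 -0.2795] mid [ 0.4559 -0.2795] ext [0.0482 0.0373] axisdeg 133.5
t 26.85 tcp [ 0.4566 -0.2757  0.1015] jaw deg -135.4 zdir [ 0.    -0.001 -1.   ] F [-1.   0.5  0.5] w 0.064 q [-0.06  0.87  0.94  1.97 -0.98  0.84 -0.93]
GO [0.012, 0.018, 0.657, 0.007] dist 0.099
```

View pics/w24.png

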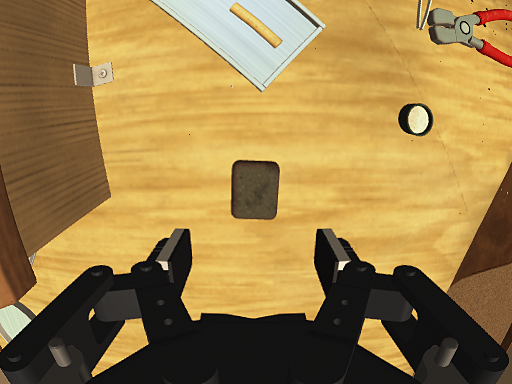

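Request:
apply_moves([
  [0.75, 0.012, 0.022, 0.2, 0, 0, -0.003],
  [0.75, 0.012, 0.022, 0.4, 0, 0, -0.003],
  [0.75, 0.012, 0.022, 0.58, 0, 0, -0.003],
  [0.75, 0.012, 0.022, 0.6, 0, 0, -0.003],
  [0.75, 0.012, 0.022, 0.6, 0, 0, -0.003],
])

```text
clock: 27.27
tool_pos: [0.4549, -0.2787, 0.0115]
ee_rot: [0.923, -0.385, -0.0, -0.001]
ft_force: [0.3, -0.5, -0.1]
grip_width: 0.064
```

```bash
python3 - <<'E'
from h import *
go([.456,-.2795,.0045],-136)
E
```

```text
t 27.2667 tcp [ 0.4549 -0.2787  0.0115] jaw deg -135.26 zdir [ 0.     0.001 -1.   ] F [ 0.3 -0.5 -0.1] w 0.064 q [ 0.08  0.94  0.68  2.   -1.08  0.61 -0.85]
GO [0.009, -0.001, 0.046, 0.008] dist 0.007
```

Request:
apply_moves([
  [0.75, 0.008, 0, 0.045, 0, 0, 0],
  [0.75, 0.008, 0, 0.045, 0, 0, 0],
  [0, 0.008, 0, 0.045, 0, 0, 0],
  [0, 0.008, 0, 0.045, 0, 0, 0],
  [0, 0.008, 0, 0.045, 0, 0, 0],
])

```text
clock: 27.68
tool_pos: [0.4558, -0.2803, 0.0058]
ee_rot: [0.923, -0.386, 0.001, 0.0]
ft_force: [-0.2, 0.8, 5.4]
grip_width: 0.0358
```

Request:
apply_moves([
  [0, 0, 0, 0, 0, 0, 0],
  [0, 0, 0, 0, 0, 0, 0],
])

```text
clock: 27.85
tool_pos: [0.4558, -0.2803, 0.0057]
ee_rot: [0.923, -0.386, 0.001, 0.0]
ft_force: [-1.6, 1.2, 6.2]
grip_width: 0.0356
```

Request:
apply_moves([
  [0, 0, 0, -0.05, 0, 0, 0],
  [0, 0, 0, -0.2, 0, 0, 0],
  [0, 0, 0, -0.4, 0, 0, 0],
  [0, 0, 0, -0.65, 0, 0, 0],
  [0, 0, 0, -0.95, 0, 0, 0],
])

```text
clock: 28.27
tool_pos: [0.454, -0.2793, 0.1449]
ee_rot: [0.923, -0.386, -0.001, 0.0]
ft_force: [1.2, 1.7, -0.2]
grip_width: 0.036
```

```bash
python3 - <<'E'
from h import *
snap("wrist","w25")
go([.43,-.13,.155],-84)
E
```

```text
t 28.3167 tcp [ 0.457  -0.2832  0.1525] jaw deg -135.47 zdir [ 0.008 -0.006 -1.   ] F [ 0.6 -1.9  5.3] w 0.0362 q [-0.05  0.75  0.91  1.94 -0.8   0.85 -1.07]
GO [-0.854, -0.588, -0.024, -0.572] dist 0.156
```

View pics/w25.png

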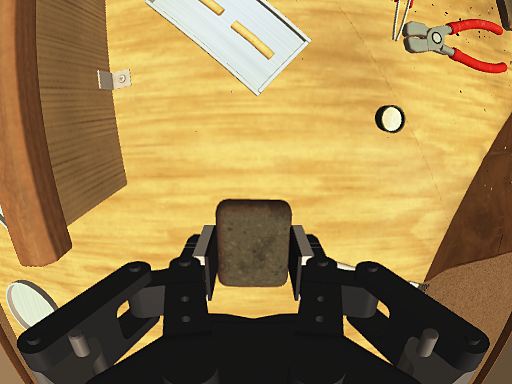

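Pitch held squarely at (254,243). Travel to the dish (0.5495, 0.1025).

Request:
apply_moves([
  [0, -0.21, -0.15, -0.03, 0, 0, -0.07],
  [0, -0.42, -0.3, -0.03, 0, 0, -0.14],
  [0, -0.64, -0.44, -0.03, 0, 0, -0.21],
  [0, -0.85, -0.59, -0.03, 0, 0, -0.28],
  [0, -1.0, -0.7, -0.03, 0, 0, -0.35],
])

```text
clock: 28.73
tool_pos: [0.423, -0.096, 0.1485]
ee_rot: [0.993, -0.117, -0.001, -0.001]
ft_force: [-0.4, 0.1, 0.2]
grip_width: 0.0358
```

```bash
python3 - <<'E'
from h import *
go([.48,0.0,.155],-84)
E
```

```text
t 28.7333 tcp [ 0.423  -0.096   0.1485] jaw deg -103.47 zdir [-0.001  0.002 -1.   ] F [-0.4  0.1  0.2] w 0.0358 q [-0.37  0.59  0.79  2.19 -0.73  0.64 -0.85]
GO [0.22, -0.711, -0.042, -0.216] dist 0.112
```

Request:
apply_moves([
  [0, 0.06, -0.25, -0.03, 0, 0, -0.07],
  [0, 0.13, -0.5, -0.03, 0, 0, -0.14],
  [0, 0.2, -0.72, -0.03, 0, 0, -0.216],
  [0, 0.3, -0.95, -0.03, 0, 0, -0.216],
  [0, 0.45, -1.0, -0.03, 0, 0, -0.216],
])

```text
clock: 29.15
tool_pos: [0.5259, 0.038, 0.1526]
ee_rot: [0.999, 0.053, -0.001, -0.003]
ft_force: [-0.0, 1.0, -1.5]
grip_width: 0.0362
```

```bash
python3 - <<'E'
from h import *
snap("wrist","w26")
d=pca("wrist","pitch_dish",.013,.4)
go([.5495,0.1025,.11],-84)
E
```

```text
pitch_dish 0.89 px 188 154 c [0.5505 0.1012] mid [0.5486 0.1022] ext [0.1119 0.1106] axisdeg 131.3
t 29.3 tcp [0.5273 0.0304 0.1531] jaw deg -84.3 zdir [ 0.002 -0.001 -1.   ] F [-1.2 -0.9 -0.6] w 0.0356 q [-0.58  0.68  0.73  1.95 -0.65  0.76 -0.93]
GO [0.195, -0.464, 0.287, -0.003] dist 0.087
```

View pics/w26.png

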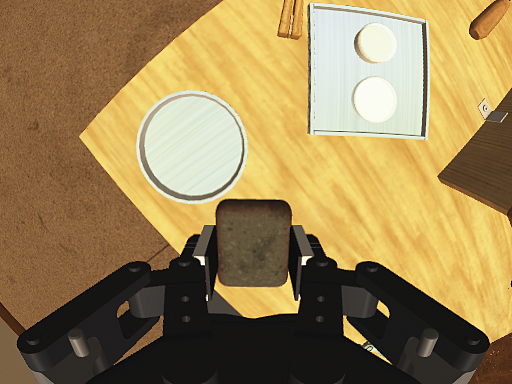

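Request:
apply_moves([
  [0, 0.07, -0.2, 0, 0, 0, 0],
  [0, 0.14, -0.4, 0.1, 0, 0, 0],
  [0, 0.195, -0.464, 0.3, 0, 0, 0],
  [0, 0.195, -0.464, 0.5, 0, 0, 0],
  [0, 0.195, -0.464, 0.7, 0, 0, 0],
])

```text
clock: 29.72
tool_pos: [0.5478, 0.1023, 0.0471]
ee_rot: [0.999, 0.049, 0.0, 0.0]
ft_force: [-0.2, 0.1, -0.1]
grip_width: 0.0359
```

Request:
apply_moves([
  [0, 0, 0, 0, 0, 0, 0],
  [0, 0, 0, 0, 0, 0, 0],
])

```text
clock: 29.88
tool_pos: [0.5466, 0.1005, 0.0474]
ee_rot: [0.999, 0.047, -0.002, 0.001]
ft_force: [-0.3, -0.5, -0.9]
grip_width: 0.0364
```

```bash
python3 - <<'E'
from h import *
snap("wrist","w27")
go([.5495,0.1025,.0098],-84)
E
```

```text
t 29.9333 tcp [0.5482 0.1006 0.0488] jaw deg -84.55 zdir [-0.    -0.001 -1.   ] F [ 0.3 -0.   0.3] w 0.036 q [-0.6   0.85  0.59  1.93 -0.81  0.62 -0.95]
GO [0.01, -0.012, 0.26, -0.006] dist 0.039
```

View pics/w27.png

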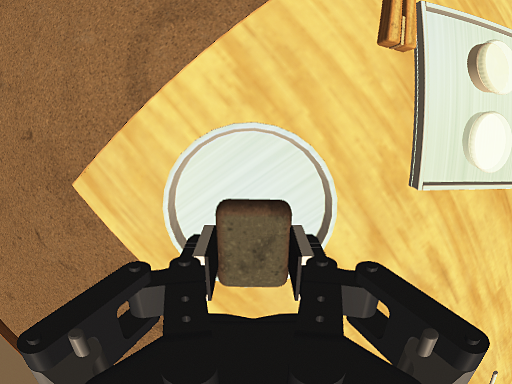

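Request:
apply_moves([
  [0, 0.01, -0.012, 0.1, 0, 0, 0],
  [0, 0.01, -0.012, 0.2, 0, 0, 0],
  [0, 0.01, -0.012, 0.257, 0, 0, 0],
  [0, 0.01, -0.012, 0.257, 0, 0, 0],
  [0, 0.01, -0.012, 0.257, 0, 0, 0],
])

```text
clock: 30.35
tool_pos: [0.5503, 0.1038, 0.0098]
ee_rot: [0.999, 0.048, 0.001, -0.0]
ft_force: [0.1, 0.4, -0.4]
grip_width: 0.0361
```

```bash
python3 - <<'E'
from h import *
snap("wrist","w28")
go([.5495,0.1025,.0098],-84)
E
```

```text
t 30.4 tcp [0.5502 0.1039 0.0099] jaw deg -84.45 zdir [ 0.001  0.    -1.   ] F [ 0.3 -0.3  0.3] w 0.0359 q [-0.56  0.91  0.53  1.93 -0.87  0.55 -0.9 ]
GO [-0.006, 0.009, 0.0, -0.005] dist 0.002
```

View pics/w28.png

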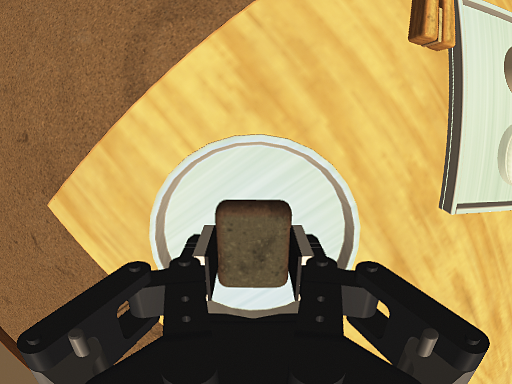

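Pitch is centred inside the dish. Release and retreat.

Request:
apply_moves([
  [0.55, 0, 0, 0, 0, 0, 0],
  [0.55, 0, 0, 0, 0, 0, 0],
  [0.55, 0, 0, 0, 0, 0, 0],
  [0.55, 0, 0, -0.15, 0, 0, 0],
  [0.55, 0, 0, -0.4, 0, 0, 0],
])

```text
clock: 30.82
tool_pos: [0.547, 0.104, 0.067]
ee_rot: [0.999, 0.049, -0.003, 0.0]
ft_force: [0.9, 1.2, 0.9]
grip_width: 0.0467
```

Request:
apply_moves([
  [0.55, 0, 0, -0.25, 0, 0, 0],
  [0.55, 0, 0, -0.5, 0, 0, 0],
  [0.55, -0.25, 0.1, -0.75, 0, 0, 0],
  [0.55, -0.5, 0.3, -1.0, 0, 0, 0],
  [0.55, -0.7, 0.5, -1.0, 0, 0, 0],
])

```text
clock: 31.23
tool_pos: [0.4722, 0.0402, 0.2133]
ee_rot: [0.999, 0.051, 0.002, -0.001]
ft_force: [0.7, -0.6, 0.5]
grip_width: 0.0472
```

Request:
apply_moves([
  [0.55, 0, 0, 0, 0, 0, 0],
  [0.55, 0, 0, 0, 0, 0, 0],
  [0.55, 0, 0, 0, 0, 0, 0],
  [0.55, 0, 0, 0, 0, 0, 0],
  [0.55, 0, 0, 0, 0, 0, 0],
])

```text
clock: 31.65
tool_pos: [0.4716, 0.0402, 0.2102]
ee_rot: [0.999, 0.049, -0.0, 0.0]
ft_force: [0.0, 0.2, -0.2]
grip_width: 0.0469
```

```bash
python3 - <<'E'
from h import *
st()
snap("wrist","w29");snap("scene","sc29",(140,100,400,330),3);snap("side","s29",(190,140,400,340),3)
for c in ["scene","side","wrist"]:
  for n in ["clamp_center","cup_center"]: pca(c,n,H[n],.5)
E
```

```text
t 31.65 tcp [0.4716 0.0402 0.2102] jaw deg -84.33 zdir [-0.001 -0.001 -1.   ] F [ 0.   0.2 -0.2] w 0.0469 q [-0.71  0.54  0.84  2.03 -0.55  0.81 -1.02]
clamp_center 0.75 px 270 125 c [0.7252 0.0189] mid [0.7266 0.0197] ext [0.1316 0.0358] axisdeg 0.3
clamp_center 0.73 px 307 159 c [0.7573 0.0193] mid [0.7504 0.0202] ext [0.0851 0.0504] axisdeg 168.6
cup_center 0.58 px 247 315 c [ 0.4011 -0.4246] mid [ 0.4013 -0.4247] ext [0.0373 0.0302] axisdeg 71.5
clamp_center 0.55 px 287 3 c [0.6685 0.0196] mid [0.6679 0.0196] ext [0.0223 0.0094] axisdeg 97.0
```

View pics/w29.png

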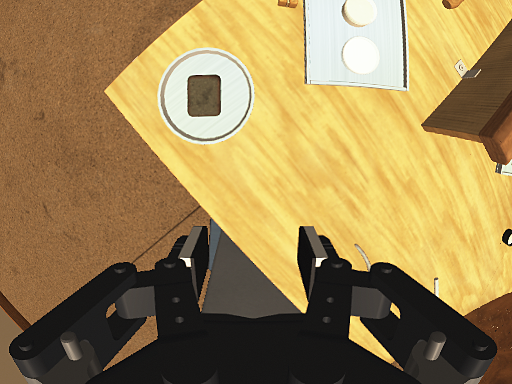

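View pics/sc29.png

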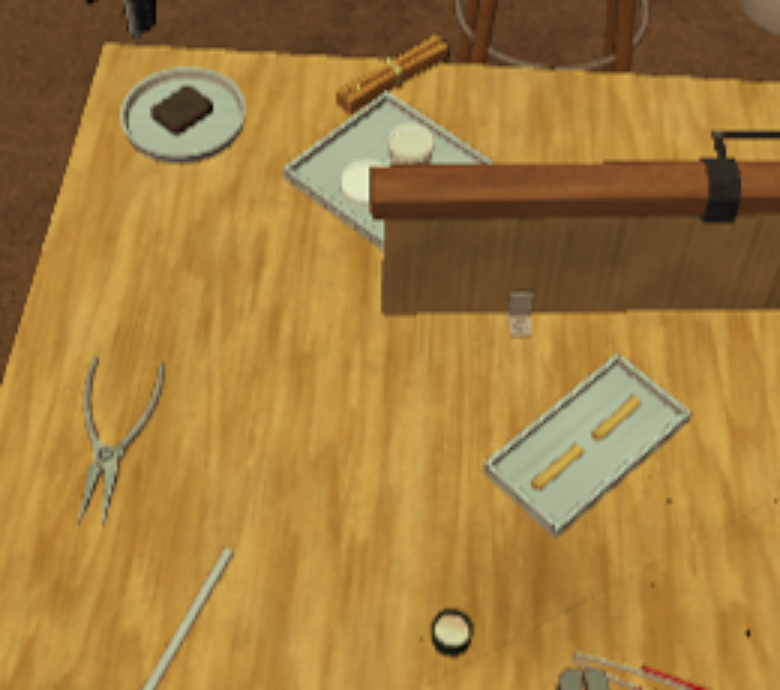

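View pics/s29.png

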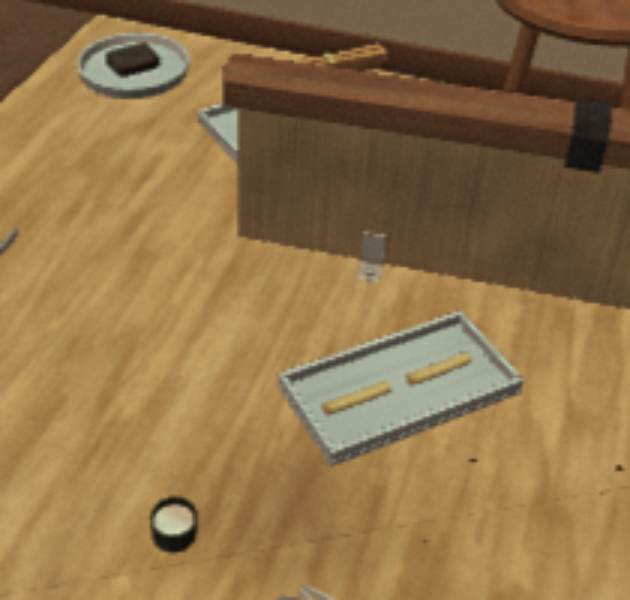

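All items are in place: pitch at the centre of the dish, pots upright side by side, sticks flat and end to end. The clamp and cup pixels match the start, and the hand is clear. Handing in.

```bash
python3 -c "
from workcell import *
print(close_job())"
```

```text
the job is handed in; nothing more can be done
None
```

I moved everything in the order asked and handed the job in at about 32 s of the 131 s allowed:
- **Sticks:** both lie flat, end to end, on the floor of the long narrow tray.
- **Pots:** both stand lid up, side by side, in the square tray. They are about 56 mm apart centre to centre, roughly a 12 mm gap.
- **Pitch:** it lies flat in the middle of the round dish.

**Last checks:**
- In the final wrist, scene and side pictures everything is inside its container, with nothing stacked or leaning on a rim. The divider partly hides the pots in the scene view and wholly in the side view, so their placing rests mainly on the wrist view.
- The clamp is at the same scene-camera pixel as at the start, give or take one, and so is the cup in the side camera.
- The hand was empty and about 0.21 m above the bench. The highest force in any reading was about 13 N.

**What disagreed:**
- The networks missed one stick at first, so I located it by hand from the picture. They also gave a few wrong labels, which I ignored.
- In the last check the network did not report the cup in the scene camera, but it shows there, apparently in its original spot.
- The cameras differed by up to about 10 mm on the long tray's centre. I averaged them, and the sticks ended up clear of the walls.

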